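# Load a vial and index the carousel under the needle

## Task

Put the blue-capped vial fully home in the only empty cup of the vial carousel and let go of it; then click the carousel round with its red thumb lever, one notch per stroke, until that vial stands straight under the needle, and take the hand away. Stroke the lever gently, no harder than it takes to feel the click and the soft stop just behind it, and turn the carousel with nothing but the lever; leave the white-capped vial, the bottle and the beaker alone.

Things in the scene. Friction and masses are not known exactly. Their poses are not given: they have to be found in the camera images.
- vial_center (a point): centre of the loose amber glass vial with the BLUE cap: diameter 15 mm, height 45 mm (the top 9 mm is the cap), 14 g. It stands upright on the bench; this point lies half-way up, 22.5 mm above its underside; z is the vial's axis.
- spare_center (a point): centre of another loose vial of the same size with a WHITE cap, standing on the bench; it is not wanted, leave it. This point is half-way up.
- changer: hand-indexed vial changer, fixed to the bench: round white base 176 mm across. Origin on the carousel's upright axis at bench level. The needle arm is on its +y side: a post 34 x 26 mm with its centre 118 mm from the axis and a grey arm 26 mm wide reaching in over the cups, top 118 mm and underside 104 mm above the bench.
- carousel: turntable: aluminium disc 168 mm across, top 40 mm above the bench, with 12 grey cups (rims 63 mm above the bench), one every 30 degrees on a circle of 62 mm radius. Eleven hold fixed white-capped vials, tops at 88 mm, outermost 70 mm from the axis. Origin on its upright axis at bench level, x axis towards the one empty cup. One click turns it one cup, counter-clockwise from above, never back.
- carousel_axis (a point): the carousel's axis at the top of its disc, 40 mm above the bench. A sprung detent holds the carousel in 12 rest positions, 30 degrees apart; in each a cup is under the needle, within 2 mm. At the start the empty cup rests 2, 3 or 4 notches short of the needle.
- empty_cup (a point): middle of the inner floor of the empty cup, 43 mm above the bench; goes round with the carousel. The cup is 18 to 19 mm wide inside, 20 mm deep, 23 mm across outside. The vials in the next cups have their axes 32 mm away along the circle, so a gripper closing along the carousel's radius has the most room. A vial that is home stands 25 mm out of the cup.
- needle_tip (a point): tip of the needle, pointing straight down 98 mm above the bench over the circle of the cups, 62 mm from the carousel's axis; a vial under it has the top of its cap 10 mm below this point.
- index_lever: steel lever, 14 mm wide, 25 to 31 mm above the bench, turning about the carousel's axis; origin there at bench level, x axis along the lever. A stroke goes counter-clockwise seen from above (to its own +y): free play against 1.5 N, then about 5 N to work the ratchet, the carousel clicks over and the force drops, and 3 or 4 degrees later a buffer stops it. One stroke gives one click at most.
- lever_tab (a point): middle of the upright red thumb tab at the lever's end, 132 mm from the axis, 55 mm above the bench. Tab: 16 mm along the lever, 6 mm thick, top at 72 mm. The buffer gives 4 N at the tab, then steeply more. It comes 21 to 36 degrees from rest in different units: feel for it. The lever springs back by itself and must be back at rest before the next stroke.
- bottle: amber reagent bottle, 70 mm across and 130 mm high, standing on the bench; leave it. Origin in the middle of its underside.
- beaker: glass beaker, 68 mm across and 85 mm high, standing on the bench; leave it. Origin in the middle of its underside.

How it is judged:
By the outcome, as a careful person would: the job done as asked, in the order asked, and still so for the second after the job is handed in, with the robot touching nothing.
It also fails if it takes over 67 s, if anything falls off the work surface, if the arm or the gripper's body presses on something with over 40 N, if the wrist force passes 120 N, or if a joint passes its speed limit or range.

## Robot

A 7-joint arm with a two-finger parallel gripper is mounted at the origin on the work surface. World frame = base frame: x ahead of the robot, y to its left, z up, the work surface at z = 0. Lengths are in m, angles in degrees, forces in N, time in s.
With the tool pointing down it reaches from about 0.4 to 0.925 m from the base axis. Payload 5.6 kg.
Tool frame: the origin (TCP) lies at the very end of the fingers, on their centre line; the grasp point (between the pads) lies 19 mm behind it; z points along the fingers, x is the direction in which the jaws open and shut, and the axes are right-handed (so a half turn about z gives the same grasp; the last joint's range is limited). The gripper opens to 85 mm and grips with 20 to 120 N. Pads are 22 mm wide; open, the fingers measure 114 mm over their backs; the gripper's body (76 mm by 85 mm) begins 54 mm behind the grasp point. The pads swing forward as they close: fully open they stand 13 mm farther back than shut.
Start: joints at [-67.609, 26.786, -0.665, 91.828, 0.344, 61.387, -3.226], TCP at [0.273, 0.59, 0.231] pointing down, gripper open.
Joint ranges: [-144.91, 144.91], [-17.63, 115.5], [-89.93, 88.59], [15.96, 139.68], [-74.01, 254.01], [8.47, 105.57], [-167.45, 167.45]. Speed limits (degrees/s): [147.25, 147.25, 180, 180, 180, 180, 180].

## Interface

Orientations are given as a 3x3 rotation matrix whose columns are the frame's x, y, z axes.
In Python, from rig import r gives the robot as it stands.
- The arm moves only by the tool arm_command, never from a script. Its argument "motion" is a list that holds one entry, the list of rows, each a list of 7 numbers: the shift along the tool's x, y, z in m, then the turn, a rotation vector about the tool's x, y, z in degrees, then the opening in per cent of the stroke, from 0 (shut) to 100 (fully open). A call has 1 to 20 rows; each row shifts and turns the commanded pose from where the row before left it, along the tool's axes as they then stand; what a row does not reach is not made up. A row lasts 1/10 s, in which the tool goes at most 50 mm and 8.59 degrees, less where a joint would pass 70% of its speed; a pose out of reach is approached as far as the arm can. A call is refused whole if a number of a shift passes 0.05 or a number of a turn 8.59, either way. A call with a gripper value outside its range is refused whole. The fingers move at their own pace and stop on an object; "squeeze" is the grip in N (left out, the last holds). Time passes only in rows, so rows that do not move let the fingers close. It gives the time, the measured TCP pose, the force and the opening at its end, in the units of the state.
- r.read_state(): the state, without advancing time (a new reading comes with each control period).
- r.grab_frame(name): name is "side" or "top" or "wrist"; returns a dict with "img" (384x512x3 uint8, blue, green, red), "K" (3x3 intrinsics, pixels), "rvec" (rotation vector, rad) and "tvec" (3), from world to camera coordinates, as OpenCV has them. Camera axes: x right, y down, z forward; pixel columns grow to the right and rows downward; lengths in m; the calibration is good to about 2 mm. A picture is of the moment at which its call begins. There is no depth.
- r.finish_job(): hands the job in, once; it reports no verdict.
The state is a dict: "time": time; "q": joint angles; "joint_vel": joint speeds; "effort": joint torques, N m; "ee_pos": TCP position; "ee_rot": TCP orientation; "force": force on the tool from outside, world axes, zero at the start; "torque": the same for the moment, N m; "finger_gap": finger opening in m.
Only numpy, scipy, OpenCV 4.12 (cv2) and the standard library are available. Lean on these libraries where they do the work, as an engineer would, in place of code of your own. Each camera call takes 0.05 s, during which the arm holds its last target.

## Working session

There is one attempt and no reset: what is moved stays moved. The work goes in short steps, Python scripts to look and compute and a tool call to move; the robot and the scene stay as the last step left them, time stands still between calls to the robot, and variables do not carry over. Pictures are saved under pics/ and viewed, and the job is handed in when it is done.

Besides the shell and the picture viewer there is one more tool, called after "Emit:" as a command line: name --argument value ..., lists and objects as JSON in quotes. arm_command: Moves the arm, as the interface text tells. Its arguments: {"type":"object","properties":{"motion":{"type":"array","items":{"type":"array","items":{"type":"array","items":{"type":"number"}}}},"squeeze":{"type":"number"}},"required":["motion"]}

```bash
ls; mkdir -p pics; cat > h.py <<'E'
import numpy as np, cv2
from rig import r
def snap(n,f):
    d=r.grab_frame(n); cv2.imwrite(f'pics/{f}.png',d['img']); np.savez(f'pics/{f}.npz',**d); return d
def load(f): return dict(np.load(f'pics/{f}.npz'))
def proj(d,P):
    return cv2.projectPoints(np.float64(P).reshape(-1,1,3),d['rvec'],d['tvec'],d['K'],None)[0].reshape(-1,2)
def ray(d,uv,z):
    R=cv2.Rodrigues(d['rvec'])[0]; c=-R.T@d['tvec'].ravel()
    v=R.T@np.linalg.inv(d['K'])@np.array([uv[0],uv[1],1.]); s=(z-c[2])/v[2]; return c+s*v
def crop(f,x0,y0,x1,y1,s,out):
    im=cv2.imread(f'pics/{f}.png')[y0:y1,x0:x1]; cv2.imwrite(f'pics/{out}.png',cv2.resize(im,None,fx=s,fy=s,interpolation=cv2.INTER_CUBIC))
E
python3 - <<'E'
from h import *
for n in ("side","top","wrist"):
    d=snap(n,n+"0"); R=cv2.Rodrigues(d['rvec'])[0]; print(n,-R.T@d['tvec'].ravel(),R[2],d['K'][0,0])
s=r.read_state(); print(s)
E
```

```text
pics
side [-0.05429754 -0.93080643  1.040072  ] [ 0.42535775  0.6140232  -0.66486562] 494.86845743382935
top [ 0.45256759 -0.05762601  1.42390144] [ 0.07504831  0.01575053 -0.9970555 ] 441.13970195967784
wrist [0.19889235 0.62414959 0.37262102] [ 0.28893907 -0.13515447 -0.94775919] 285.92105112974787
{'time': 0.15, 'q': array([-67.60790152,  26.82501739,  -0.66532394,  91.86779068,
         0.34233152,  61.38613849,  -3.22719849]), 'joint_vel': array([-0.08215269, -0.15363744,  0.05090793, -0.20282929, -0.04366859,
        0.01565633, -0.01850199]), 'effort': array([ 3.58847146e-04, -5.32789028e+01,  2.14045536e-02, -2.51553887e+01,
        1.14853264e-02,  5.59437773e-03,  3.95230950e-05]), 'ee_pos': array([0.27308763, 0.58939001, 0.23055756]), 'ee_rot': array([[ 4.20421382e-01,  9.07328836e-01, -4.94121030e-04],
       [ 9.07327980e-01, -4.20421665e-01, -1.24902588e-03],
       [-1.34101638e-03,  7.67873505e-05, -9.99999098e-01]]), 'force': array([-0.34119894,  0.53716955,  1.18315296]), 'torque': array([-0.02374539,  0.00019346, -0.00399281]), 'finger_gap': 0.08522544255269084}
```

View pics/side0.png

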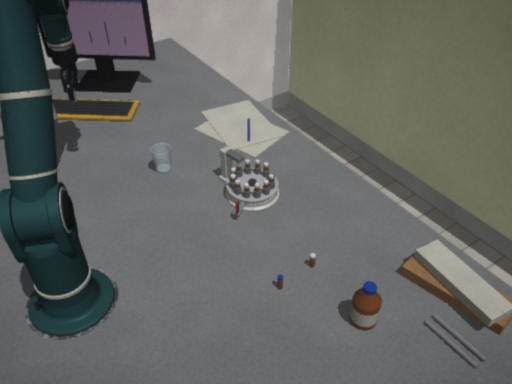

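View pics/top0.png

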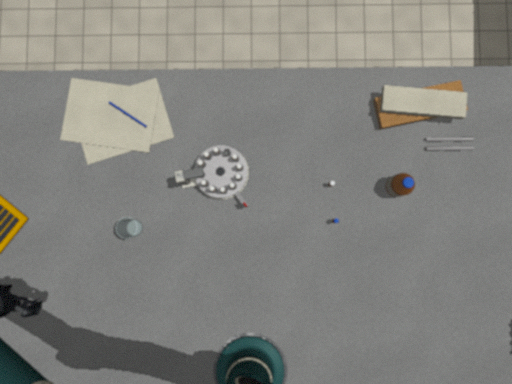

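View pics/wrist0.png

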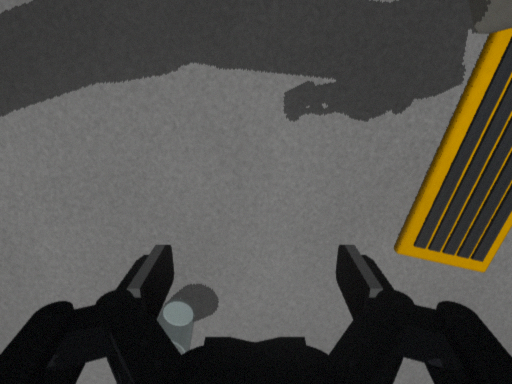

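```bash
python3 - <<'E'
from h import *
crop('top0',165,135,265,215,8,'ct'); crop('top0',310,165,430,235,6,'ct2'); crop('side0',210,135,290,220,7,'cs'); crop('side0',265,240,325,300,8,'cs2')
E
```

```text
(no output)
```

View pics/ct.png

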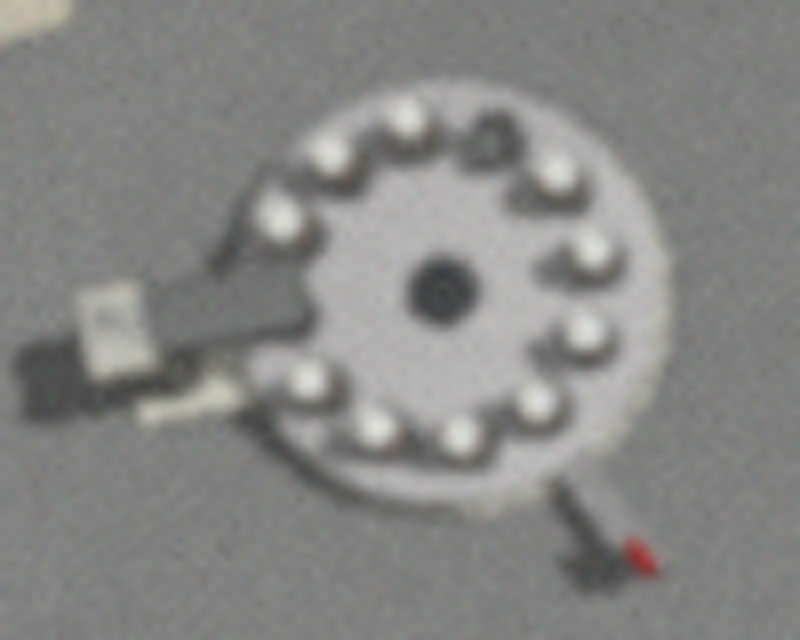

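View pics/ct2.png

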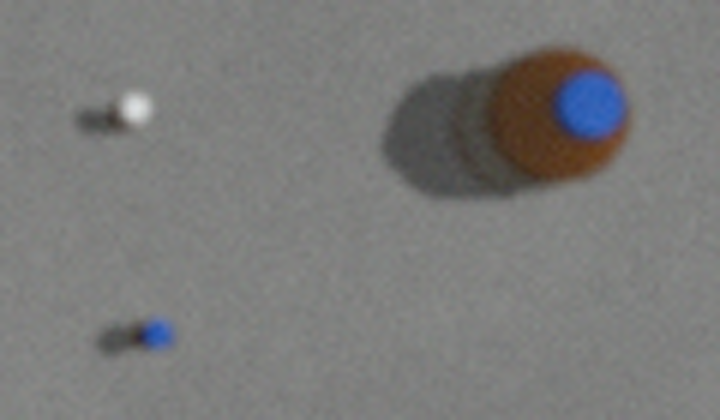

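View pics/cs.png

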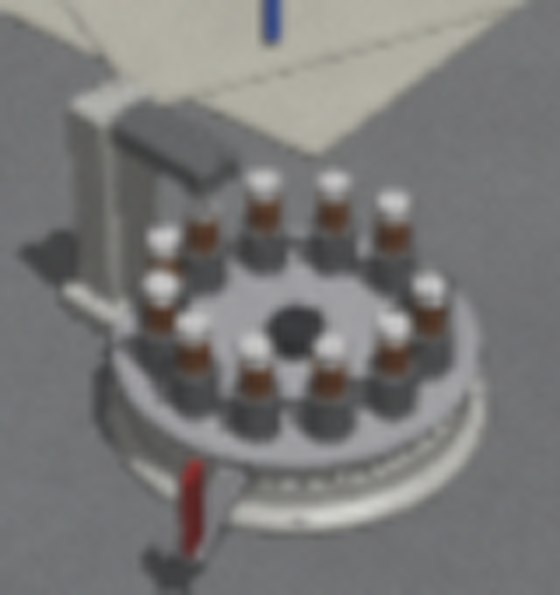

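View pics/cs2.png

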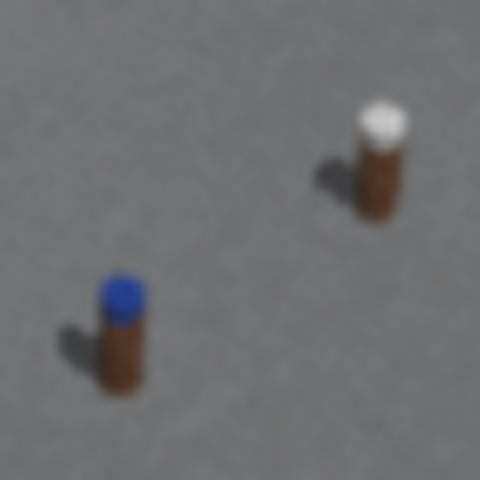

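```bash
cat > fit.py <<'E'
from h import *
from scipy.optimize import least_squares
t=load('top0'); s=load('side0')
f=lambda p,x0,y0,k:[(p[0]+.5)/k-.5+x0,(p[1]+.5)/k-.5+y0]
tc=[(407,118),(333,153),(283,217),None,(309,382),(378,428),(462,437),(540,403),(588,333),(596,250),(558,172)]
sc=[(430,285),(394,205),(333,184),(264,184),None,(163,240),(160,287),(193,328),(256,347),(330,347),(396,327)]
# indices k=1.. notches ccw from empty
def model(p):
    a=p[2]+np.radians(30)*np.arange(1,12)
    return np.c_[p[0]+.062*np.cos(a),p[1]+.062*np.sin(a),np.full(11,.085)]
P0=ray(t,f((442,292),165,135,8),.04); E=ray(t,f((490,138),165,135,8),.063)
print(P0,E,np.degrees(np.arctan2(*(E-P0)[1::-1])))
# side order: find by projection
p0=[P0[0],P0[1],np.arctan2(*(E-P0)[1::-1])]
print((proj(s,model(p0))-[210,135])*7)
def res(p,cams):
    o=[]
    if 't' in cams:
        q=proj(t,model(p)); o+=[q[i]-f(c,165,135,8) for i,c in enumerate(tc) if c]
    if 's' in cams:
        q=proj(s,model(p))
        D=[f(c,210,135,7) for c in sc if c]
        for dd in D: o.append(min(q-dd,key=np.linalg.norm))
    return np.array(o).ravel()
for c in ('t','s','ts'):
    g=least_squares(res,p0,args=(c,)); print(c,g.x[:2],np.degrees(g.x[2]),np.sqrt(np.mean(g.fun**2)))
print('tab',ray(t,f((641,558),165,135,8),.065))
print('tabside top', ray(s,f((195,465),210,135,7),.072),ray(s,f((189,548),210,135,7),.038))
print('blue top',ray(t,f((158,334),310,165,6),.045),'side',ray(s,f((124,292),265,240,8),.044),ray(s,f((120,385),265,240,8),.001))
print('white',ray(t,f((135,108),310,165,6),.045))
print('bottle',ray(t,f((590,104),310,165,6),.13))
print('post',ray(t,f((118,328),165,135,8),.118),'armend',ray(t,f((308,305),165,135,8),.118))
E
python3 fit.py
```

```text
[0.62653413 0.0911204  0.04      ] [0.68397747 0.07005532 0.063     ] -20.13851998982926
[[389.36577349 203.05579288]
 [328.93702611 181.8801264 ]
 [259.32098353 181.65924424]
 [197.7329463  202.4413115 ]
 [159.89048425 239.41258452]
 [156.58246318 283.47660793]
 [190.20224922 322.88479132]
 [252.60620157 346.27978786]
 [326.35358505 346.53327818]
 [390.09457284 323.56443463]
 [425.96012826 284.37550264]]
t [0.626799   0.08895807] -20.492541055733973 0.2025182851302635
s [0.62724616 0.09140736] -20.12426500127084 0.175187075737508
ts [0.62674701 0.08973672] -20.34745546281502 0.29360844146061776
tab [0.51964775 0.0112998  0.065     ]
tabside top [0.52348177 0.01491237 0.072     ] [0.51236639 0.00431654 0.038     ]
blue top [ 0.46955971 -0.27168417  0.045     ] side [ 0.46988921 -0.27088649  0.044     ] [ 0.46753327 -0.27381628  0.001     ]
white [ 0.58736854 -0.26172693  0.045     ]
bottle [ 0.57972296 -0.47090902  0.13      ]
post [0.60396166 0.2038545  0.118     ] armend [0.61216024 0.1328113  0.118     ]
```

Emit:
arm_command --motion '[[[0,0,0,0,0,8.54,100],[0,0,0,0,0,8.54,100],[0,0,0,0,0,8.54,100],[0,0,0,0,0,8.54,100],[0,0,0,0,0,8.54,100],[0,0,0,0,0,8.54,100],[0,0,0,0,0,8.54,100],[0,0,0,0,0,8.54,100],[0,0,0,0,0,8.54,100],[0,0,0,0,0,8.54,100]]]' --squeeze 25

```text
time: 1.15
ee_pos: [0.2731, 0.5896, 0.2309]
ee_rot: [[0.936, -0.352, -0.0], [-0.352, -0.936, -0.001], [0.0, 0.001, -1.0]]
force: [-0.1, 0.3, -0.4]
finger_gap: 0.0853
```

Emit:
arm_command --motion '[[[0.03,0.0266,0,0,0,0,100],[0.03,0.0266,0,0,0,0,100],[0.03,0.0266,0,0,0,0,100],[0.03,0.0266,0,0,0,0,100],[0.03,0.0266,0,0,0,0,100],[0.03,0.0266,0,0,0,0,100],[0.03,0.0266,0,0,0,0,100],[0.03,0.0266,0,0,0,0,100],[0.03,0.0266,0,0,0,0,100],[0.03,0.0266,0,0,0,0,100],[0.03,0.0266,0,0,0,0,100],[0,0,0,0,0,0,100],[0,0,0,0,0,0,100]]]'

```text
time: 2.45
ee_pos: [0.4817, 0.2002, 0.2312]
ee_rot: [[0.937, -0.349, -0.0], [-0.349, -0.937, 0.0], [-0.0, 0.0, -1.0]]
force: [-0.3, 0.1, -0.3]
finger_gap: 0.0854
```

```bash
python3 - <<'E'
from h import *
snap('wrist','w1')
E
```

```text
(no output)
```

View pics/w1.png

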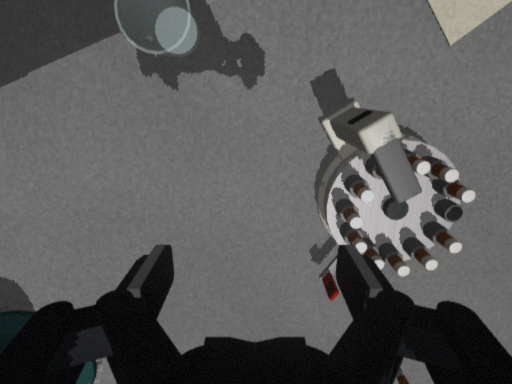

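Emit:
arm_command --motion '[[[0.012,0.035,0,0,0,0,100],[0.012,0.035,0,0,0,0,100],[0.012,0.035,0,0,0,0,100],[0.012,0.035,0,0,0,0,100],[0.012,0.035,0,0,0,0,100],[0.012,0.035,0,0,0,0,100],[0.012,0.035,0,0,0,0,100],[0.012,0.035,0,0,0,0,100],[0.012,0.035,0,0,0,0,100],[0.012,0.035,0,0,0,0,100],[0.012,0.035,0,0,0,0,100],[0,0,0,0,0,0,100],[0,0,0,0,0,0,100]]]'

```text
time: 3.8
ee_pos: [0.4723, -0.2049, 0.231]
ee_rot: [[0.938, -0.346, -0.001], [-0.346, -0.938, 0.001], [-0.001, -0.0, -1.0]]
force: [0.1, 0.2, -0.5]
finger_gap: 0.0854
```

```bash
python3 - <<'E'
from h import *
snap('wrist','w2')
E
```

```text
(no output)
```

View pics/w2.png

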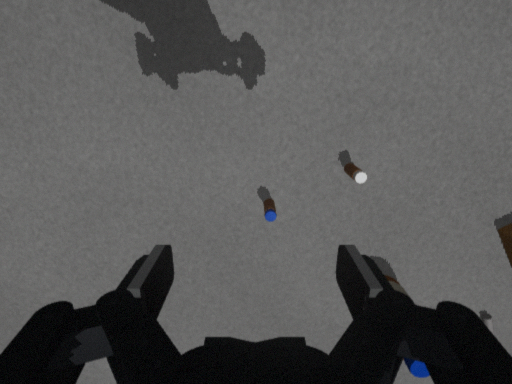

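```bash
python3 - <<'E'
from h import *
crop('w1',305,85,485,310,3.5,'cw1'); crop('w2',240,170,300,230,10,'cw2')
E
```

```text
(no output)
```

View pics/cw1.png

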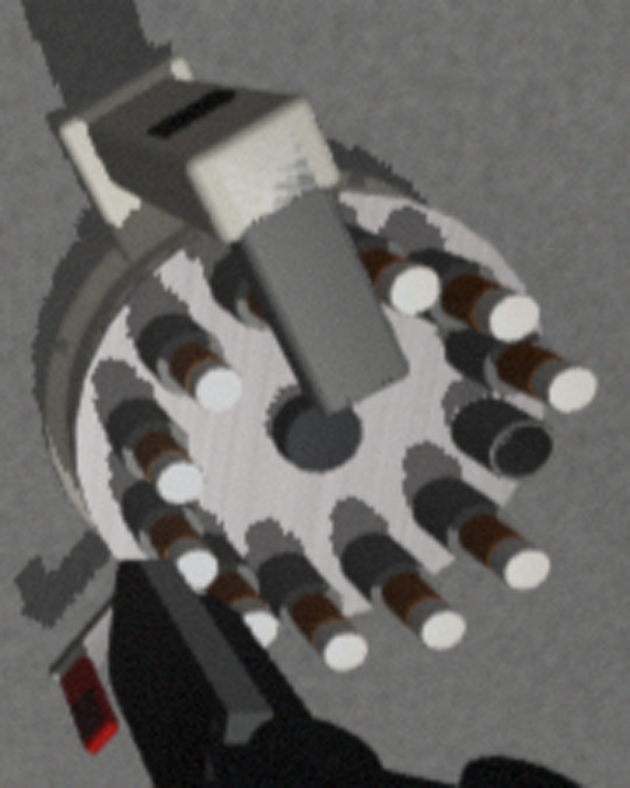

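View pics/cw2.png

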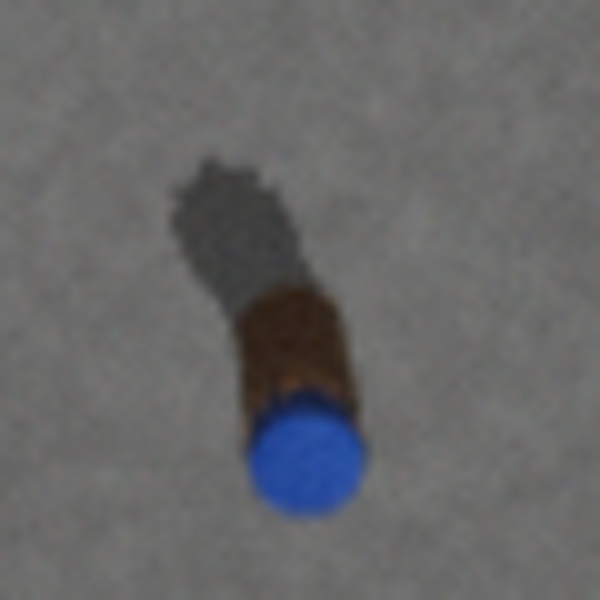

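```bash
cat > fit2.py <<'E'
from h import *
from scipy.optimize import least_squares
w=load('w1'); w2=load('w2')
f=lambda p,x0,y0,k:[(p[0]+.5)/k-.5+x0,(p[1]+.5)/k-.5+y0]
wc=[(572,390),(513,316),(413,288),None,(218,389),(179,481),(197,570),None,(346,651),(441,630),(526,568)]
def model(p):
    a=p[2]+np.radians(30)*np.arange(0,12)
    M=np.c_[p[0]+.062*np.cos(a),p[1]+.062*np.sin(a),np.full(12,.088)]; M[0,2]=.063; return M
W=[(522,449)]+wc
res=lambda p:np.concatenate([proj(w,model(p))[i]-f(c,305,85,3.5) for i,c in enumerate(W) if c])
g=least_squares(res,[.627,.09,np.radians(-20)]); print(g.x[:2],np.degrees(g.x[2]),g.fun.round(1))
print('cup',model(g.x)[0])
c=g.x[:2]
# tab: end top edge
for p,z in (((100,745),.072),((75,672),.05),((90,705),.055)):
    T=ray(w,f(p,305,85,3.5),z); v=T[:2]-c; print('tab',T,np.hypot(*v),np.degrees(np.arctan2(v[1],v[0])))
print('blue',ray(w2,f((307,462),240,170,10),.045), ray(w2,f((297,315),240,170,10),0.003))
E
python3 fit2.py
```

```text
[0.62582885 0.09135193] -20.2702374932188 [ 0.2  0.1  0.  -0.6  0.1  0.   0.2  0.3 -0.1 -0.1 -0.   0.3 -0.9 -0.2
 -0.4  0.1  0.5 -0.1  0.2  0.2]
cup [0.68398913 0.06987213 0.063     ]
tab [0.51842335 0.01095511 0.072     ] 0.13416255605372857 -143.18384492991393
tab [0.51902438 0.02727617 0.05      ] 0.12455079042446189 -149.0389752677794
tab [0.52019434 0.01497854 0.055     ] 0.13035162614890178 -144.13319914447072
blue [ 0.46904832 -0.27078861  0.045     ] [ 0.47095591 -0.26767081  0.003     ]
```

Emit:
arm_command --motion '[[[0.004,0.0126,0.025,0,0,0,70],[0.004,0.0126,0.025,0,0,0,70],[0.004,0.0126,0.025,0,0,0,70],[0.004,0.0126,0.025,0,0,0,70],[0.004,0.0127,0.025,0,0,0,70],[0,0,0.02,0,0,0,70],[0,0,0.02,0,0,0,70],[0,0,0.02,0,0,0,70],[0,0,0.012,0,0,0,70],[0,0,0.008,0,0,0,70],[0,0,0,0,0,0,70],[0,0,0,0,0,0,70]]]'

```text
time: 5.05
ee_pos: [0.4695, -0.2719, 0.0268]
ee_rot: [[0.938, -0.346, 0.001], [-0.346, -0.938, -0.0], [0.001, -0.0, -1.0]]
force: [0.1, -0.8, -1.0]
finger_gap: 0.0597
```

```bash
python3 - <<'E'
from h import *
snap('wrist','w3'); crop('w3',100,150,420,384,2.4,'cw3')
E
```

```text
(no output)
```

View pics/cw3.png

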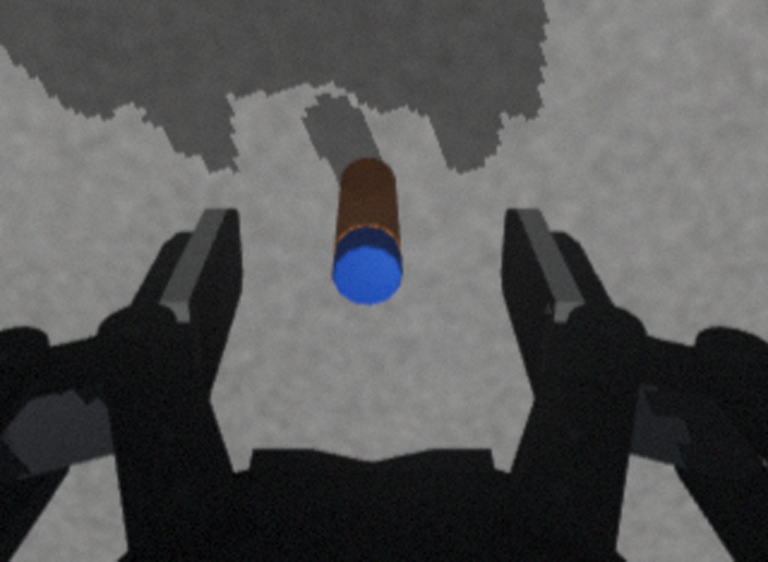

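Emit:
arm_command --motion '[[[0,0,0.002,0,0,0,70],[0,0,0,0,0,0,30],[0,0,0,0,0,0,10],[0,0,0,0,0,0,0],[0,0,0,0,0,0,0],[0,0,0,0,0,0,0],[0,0,0,0,0,0,0],[0,0,0,0,0,0,0]]]' --squeeze 25

```text
time: 5.9
ee_pos: [0.469, -0.2721, 0.0244]
ee_rot: [[0.938, -0.346, 0.0], [-0.346, -0.938, -0.0], [0.0, -0.0, -1.0]]
force: [-0.5, -0.3, 2.6]
finger_gap: 0.0137
```

Emit:
arm_command --motion '[[[0,0,-0.01,0,0,0,0],[0,0,-0.02,0,0,0,0],[0,0,-0.03,0,0,0,0],[0,0,-0.03,0,0,0,0],[0,0,-0.03,0,0,0,0],[0,0,-0.02,0,0,0,0],[0.006,-0.0281,0,0,0,0,0],[0.006,-0.0281,0,0,0,0,0],[0.006,-0.0281,0,0,0,0,0],[0.006,-0.0281,0,0,0,0,0],[0.006,-0.0281,0,0,0,0,0],[0.006,-0.0281,0,0,0,0,0],[0.006,-0.0281,0,0,0,0,0],[0.006,-0.0281,0,0,0,0,0],[0.006,-0.0281,0,0,0,0,0],[0.006,-0.0281,0,0,0,0,0],[0,0,0,0,0,0,0],[0,0,0,0,0,0,0]]]'

```text
time: 7.7
ee_pos: [0.6224, -0.0287, 0.1644]
ee_rot: [[0.939, -0.345, -0.0], [-0.345, -0.939, -0.001], [-0.0, 0.001, -1.0]]
force: [-0.4, 0.1, 0.6]
finger_gap: 0.0141
```

```bash
python3 - <<'E'
from h import *
snap('wrist','w4')
E
```

```text
(no output)
```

View pics/w4.png

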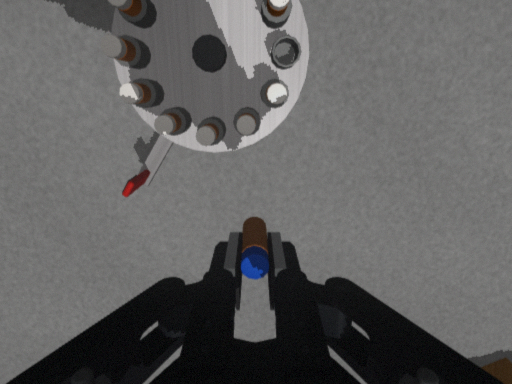

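```bash
python3 - <<'E'
from h import *
crop('w4',100,0,320,210,3.5,'cw4a'); crop('w4',225,205,285,290,7,'cw4b')
E
```

```text
(no output)
```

View pics/cw4a.png

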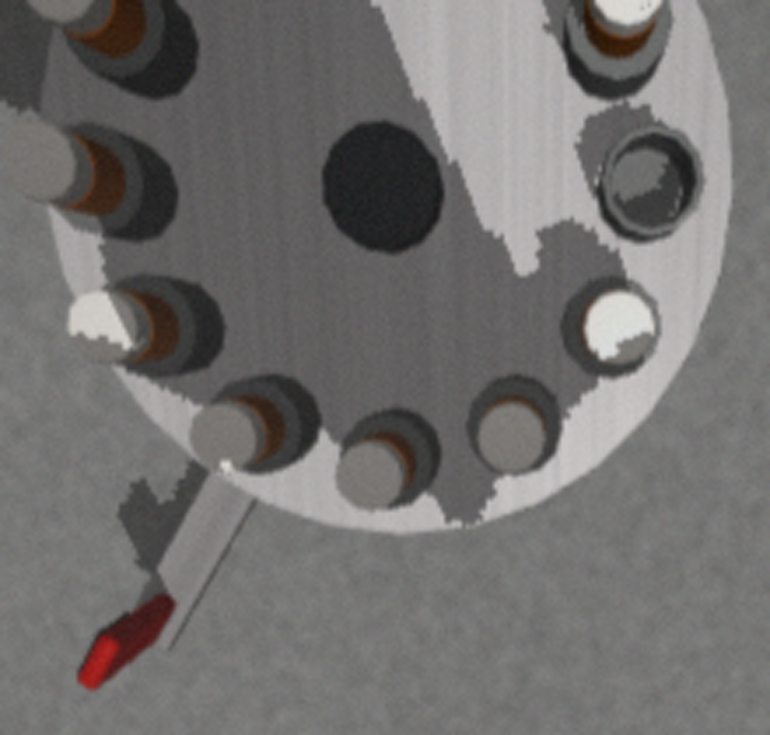

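View pics/cw4b.png

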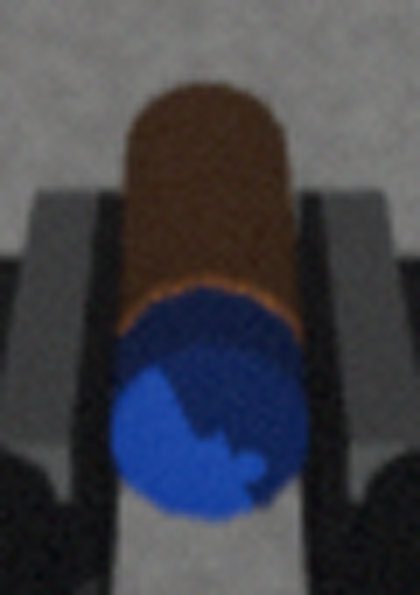

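```bash
cat > fit4.py <<'E'
from h import *
from scipy.optimize import least_squares
w=load('w4'); s=r.read_state(); print(s['ee_pos'],s['force'])
f=lambda p,x0,y0,k:[(p[0]+.5)/k-.5+x0,(p[1]+.5)/k-.5+y0]
W={0:(651,182),11:(620,325),10:(511,436),9:(371,475),8:(225,436),7:(104,326)}
def model(p):
    a=p[2]+np.radians(30)*np.arange(0,12)
    M=np.c_[p[0]+.062*np.cos(a),p[1]+.062*np.sin(a),np.full(12,.088)]; M[0,2]=.063; return M
res=lambda p:np.concatenate([proj(w,model(p))[i]-f(c,100,0,3.5) for i,c in W.items()])
g=least_squares(res,[.627,.09,np.radians(-20)]); print(g.x[:2],np.degrees(g.x[2]),g.fun.round(1))
print('cup',model(g.x)[0],ray(w,f((651,182),100,0,3.5),.063)); c=g.x[:2]
for p,z in (((97,667),.072),((160,603),.072)):
    T=ray(w,f(p,100,0,3.5),z); v=T[:2]-c; print('tab',T,np.hypot(*v),np.degrees(np.arctan2(v[1],v[0])))
p=s['ee_pos']; zt=p[2]+.0206
print('captop',ray(w,f((209,431),225,205,7),zt))
# fit bottom: circle radius 7.5 at z bottom; topmost (min v) vs (207,82)
th=np.linspace(0,2*np.pi,100); zb=zt-.045
C=lambda x,y:proj(w,np.c_[x+.0075*np.cos(th),y+.0075*np.sin(th),0*th+zb])
q=C(p[0],p[1]); i=q[:,1].argmin(); print('bottom pred',(q[i]-[225,205])*7,'meas 207,82', 'cap pred',(proj(w,[p[0],p[1],zt])-[225,205])*7)
E
python3 fit4.py
```

```text
[ 0.62202986 -0.02988931  0.16447257] [-0.27416396 -0.69887503 -0.59770141]
[0.62670123 0.09063357] -20.259182651324316 [ 0.9 -1.2  0.3  0.3  0.4  0.5 -0.4  0.5 -0.6  0.4 -0.5 -0.2]
cup [0.68486566 0.06916499 0.063     ] [0.68398661 0.06861036 0.063     ]
tab [0.51992481 0.01154249 0.072     ] 0.1328781529932419 -143.4720325636437
tab [0.54210269 0.02085433 0.072     ] 0.10966337711580194 -140.4832358892625
captop [ 0.62301305 -0.0274197   0.18507257]
bottom pred [206.50504926  98.02049919] meas 207,82 cap pred [[205.00651658 460.31845958]]
```

Emit:
arm_command --motion '[[[0.0049,-0.0224,0,0,0,0,0],[0.0049,-0.0224,0,0,0,0,0],[0.0049,-0.0224,0,0,0,0,0],[0.005,-0.0224,0,0,0,0,0],[0.005,-0.0225,0,0,0,0,0],[0,0,0.02,0,0,0,0],[0,0,0.02,0,0,0,0],[0,0,0.015,0,0,0,0],[0,0,0,0,0,0,0],[0,0,0,0,0,0,0],[0,0,0,0,0,0,0]]]'

```text
time: 8.85
ee_pos: [0.6853, 0.0669, 0.1106]
ee_rot: [[0.938, -0.347, 0.002], [-0.347, -0.938, 0.0], [0.002, -0.001, -1.0]]
force: [0.7, -0.4, 0.6]
finger_gap: 0.014
```

```bash
python3 - <<'E'
from h import *
print(r.read_state()['ee_pos'])
snap('wrist','w5'); crop('w5',180,150,330,300,5,'cw5'); snap('side','s5');crop('side5' if 0 else 's5',210,110,300,210,7,'cs5'); print(r.read_state()['ee_pos'])
E
```

```text
[0.6852833  0.06691393 0.11059102]
[0.68520764 0.0672778  0.11051989]
```

View pics/cw5.png

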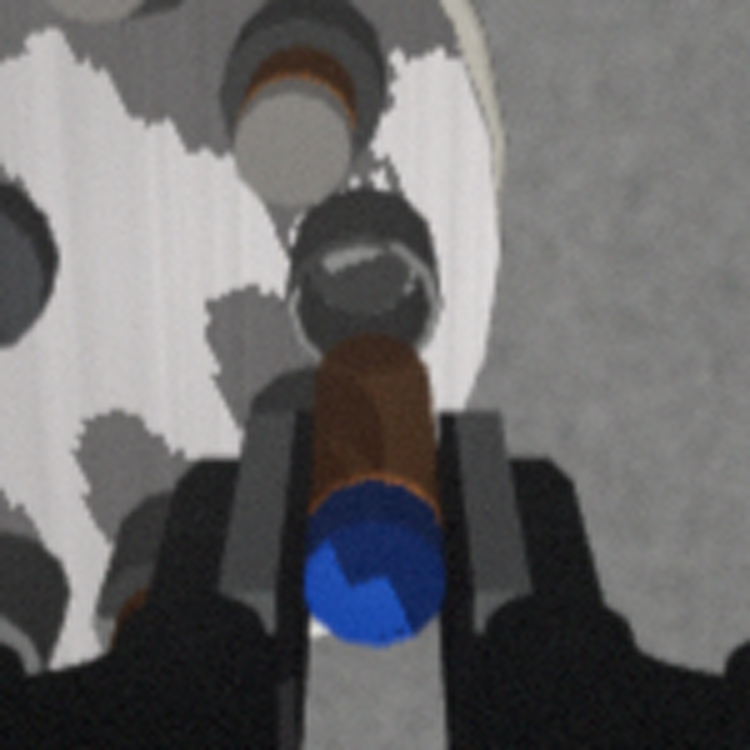

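View pics/cs5.png

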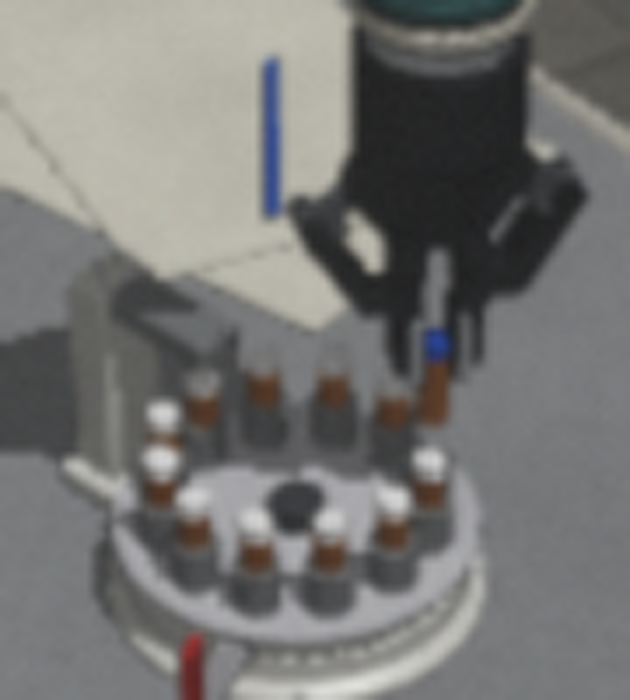

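```bash
cat > fit5.py <<'E'
from h import *
from scipy.optimize import least_squares
w=load('w5')
f=lambda p:[(p[0]+.5)/5-.5+180,(p[1]+.5)/5-.5+150]
p=np.array([.6852,.0670,.1105]); zt=p[2]+.0206; zb=zt-.045
th=np.linspace(0,2*np.pi,100)
def circ(x,y,z,rr): 
    q=proj(w,np.c_[x+rr*np.cos(th),y+rr*np.sin(th),0*th+z]); return (q-[180,150]+.5)*5-.5
ax=np.array([.938,-.347]);ay=np.array([-.347,-.938])
def ext(q): return q[:,0].min(),q[:,0].max(),q[:,1].min(),q[:,1].max()
# cap top: extents measured x 304-445, y 510-646 ; bottom: x 315-? top edge y 333
capm=np.array([304,445,512,646])
g=least_squares(lambda v:np.array(ext(circ(v[0],v[1],zt,.0075)))-capm,p[:2]); print('cap',g.x,g.fun)
g2=least_squares(lambda v:[(ext(circ(v[0],v[1],zb,.0075))[0]+ext(circ(v[0],v[1],zb,.0075))[1])/2-372,ext(circ(v[0],v[1],zb,.0075))[2]-333],p[:2]); print('bot',g2.x,ext(circ(*g2.x,zb,.0075)))
# cup: outer rim x 289-440
for xy in ((.684,.069),(.6848,.0685),(.684,.0699)): print(xy,'rim out',np.round(ext(circ(*xy,.063,.0115))),'in',np.round(ext(circ(*xy,.063,.00925))),'floor',np.round(ext(circ(*xy,.043,.00925))))
a=np.r_[circ(.684,.069,.063,.0115)]; im=cv2.imread('pics/cw5.png')
for rr,z in ((.0115,.063),(.0092,.063),(.0115,.04)):
    cv2.polylines(im,[circ(.684,.069,z,rr).astype(int)],True,(0,255,0),1)
cv2.polylines(im,[circ(*g.x,zt,.0075).astype(int)],True,(0,255,255),1)
cv2.polylines(im,[circ(*g2.x,zb,.0075).astype(int)],True,(0,255,255),1)
cv2.imwrite('pics/cw5o.png',im)
E
python3 fit5.py
```

```text
cap [0.6859663  0.06833421] [-5.50896336  5.50674245  1.44174186 -1.31946624]
bot [0.68542184 0.06756808] (np.float64(313.73923092953515), np.float64(430.26076907046456), np.float64(333.00000000000034), np.float64(438.6107107058417))
(0.684, 0.069) rim out [279. 439. 235. 383.] in [295. 424. 250. 369.] floor [301. 419. 204. 314.]
(0.6848, 0.0685) rim out [286. 446. 236. 384.] in [301. 430. 251. 370.] floor [307. 425. 206. 315.]
(0.684, 0.0699) rim out [277. 437. 229. 377.] in [293. 421. 244. 363.] floor [299. 417. 199. 309.]
```

View pics/cw5o.png

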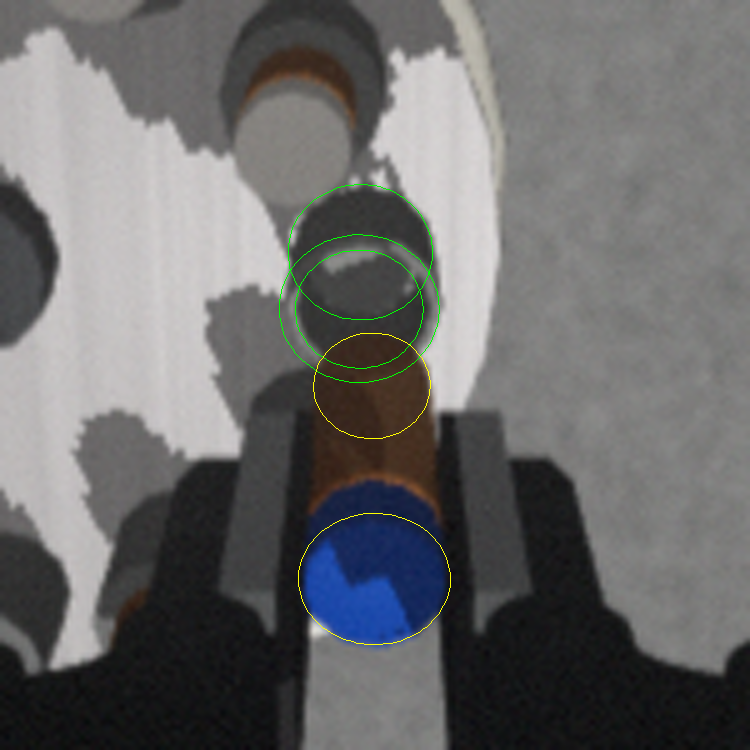

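Emit:
arm_command --motion '[[[-0.0011,-0.0007,0,0,0,0,0],[0,0,0.01,0,0,0,0],[0,0,0.006,0,0,0,0],[0,0,0.004,0,0,0,0],[0,0,0.003,0,0,0,0],[0,0,0.003,0,0,0,0],[0,0,0.003,0,0,0,0],[0,0,0,0,0,0,0]]]'

```text
time: 9.75
ee_pos: [0.6835, 0.0684, 0.0798]
ee_rot: [[0.938, -0.346, -0.001], [-0.346, -0.938, -0.0], [-0.001, 0.0, -1.0]]
force: [0.1, 0.6, 0.3]
finger_gap: 0.014
```

```bash
python3 - <<'E'
from h import *
s=r.read_state();print(s['ee_pos'],s['force'])
snap('wrist','w6'); crop('w6',180,150,330,300,5,'cw6')
E
```

```text
[0.68349119 0.0684288  0.0798291 ] [0.14320559 0.61952019 0.27024843]
```

View pics/cw6.png

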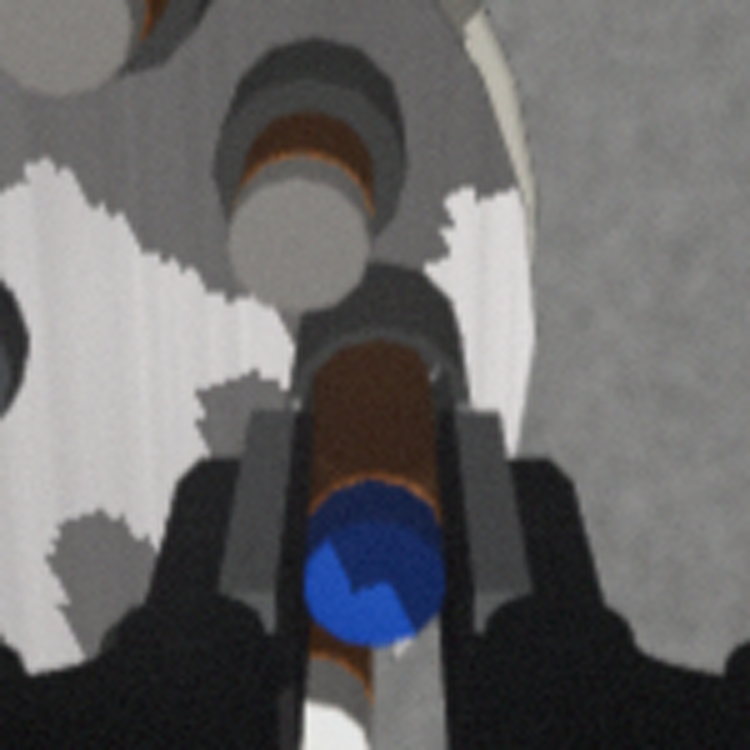

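Emit:
arm_command --motion '[[[0.0007,0,0.003,0,0,0,0],[0,0,0.003,0,0,0,0],[0,0,0.003,0,0,0,0],[0,0,0.002,0,0,0,0],[0,0,0,0,0,0,0]]]'

```text
time: 10.3
ee_pos: [0.6841, 0.0682, 0.0688]
ee_rot: [[0.938, -0.346, -0.001], [-0.346, -0.938, -0.0], [-0.001, 0.0, -1.0]]
force: [0.9, 0.4, -0.5]
finger_gap: 0.0138
```

Emit:
arm_command --motion '[[[0,0,0.001,0,0,0,0],[0,0,0,0,0,0,0]]]'

```text
time: 10.5
ee_pos: [0.6844, 0.0683, 0.0683]
ee_rot: [[0.938, -0.346, 0.0], [-0.346, -0.938, 0.0], [0.0, -0.0, -1.0]]
force: [-0.3, -0.3, 0.1]
finger_gap: 0.0138
```

Emit:
arm_command --motion '[[[0,0,0.0008,0,0,0,0],[0,0,0,0,0,0,0]]]'

```text
time: 10.7
ee_pos: [0.6845, 0.0682, 0.0676]
ee_rot: [[0.938, -0.346, 0.0], [-0.346, -0.938, 0.0], [0.0, -0.0, -1.0]]
force: [-0.3, -0.7, 0.7]
finger_gap: 0.0139
```

Emit:
arm_command --motion '[[[0,0,0.0008,0,0,0,0],[0,0,0,0,0,0,0]]]'

```text
time: 10.9
ee_pos: [0.6847, 0.0685, 0.0675]
ee_rot: [[0.938, -0.346, 0.001], [-0.346, -0.938, 0.001], [0.0, -0.001, -1.0]]
force: [-1.0, 0.6, 4.8]
finger_gap: 0.0139
```

Emit:
arm_command --motion '[[[0,0,0,0,0,0,25],[0,0,0,0,0,0,40],[0,0,0,0,0,0,50],[0,0,0,0,0,0,50],[0,0,-0.005,0,0,0,50],[0,0,-0.015,0,0,0,50],[0,0,-0.03,0,0,0,50],[0,0,-0.03,0,0,0,50],[0,0,0,0,0,0,50],[0,0,0,0,0,0,50]]]'

```text
time: 11.9
ee_pos: [0.6851, 0.0684, 0.1487]
ee_rot: [[0.938, -0.346, 0.003], [-0.346, -0.938, 0.001], [0.002, -0.002, -1.0]]
force: [-0.3, -0.3, 0.8]
finger_gap: 0.0426
```

```bash
python3 - <<'E'
from h import *
s=r.read_state();print(s['ee_pos'],s['force'])
snap('wrist','w7'); crop('w7',100,100,360,300,3,'cw7')
E
```

```text
[0.68511323 0.06837077 0.14866653] [-0.27078158 -0.34579517  0.80317104]
```

View pics/cw7.png

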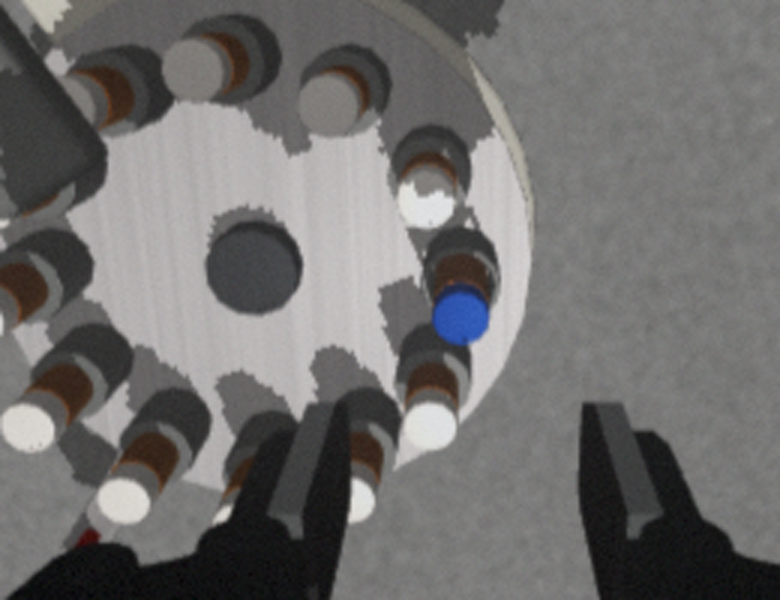

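Emit:
arm_command --motion '[[[0,0,0,0,0,-7.9,0],[0,0,0,0,0,-7.9,0],[0,0,0,0,0,-7.9,0],[0,0,0,0,0,-7.9,0],[0,0,0,0,0,-7.9,0],[0,0,0,0,0,-7.9,0],[-0.029,-0.0077,0,0,0,0,0],[-0.029,-0.0077,0,0,0,0,0],[-0.029,-0.0077,0,0,0,0,0],[-0.029,-0.0077,0,0,0,0,0],[-0.029,-0.0077,0,0,0,0,0],[-0.029,-0.0077,0,0,0,0,0],[0,0,0,0,0,0,0],[0,0,0,0,0,0,0]]]'

```text
time: 13.35
ee_pos: [0.5082, 0.0301, 0.1465]
ee_rot: [[0.89, 0.456, -0.0], [0.456, -0.89, 0.0], [-0.0, -0.0, -1.0]]
force: [0.2, 0.7, 0.4]
finger_gap: 0.0001
```

```bash
python3 - <<'E'
from h import *
s=r.read_state();print(s['ee_pos'],s['force'],s['finger_gap'])
snap('wrist','w8')
E
```

```text
[0.50816111 0.03010059 0.14649317] [0.21518058 0.74201394 0.39987321] 0.00011964961604773657
```

View pics/w8.png

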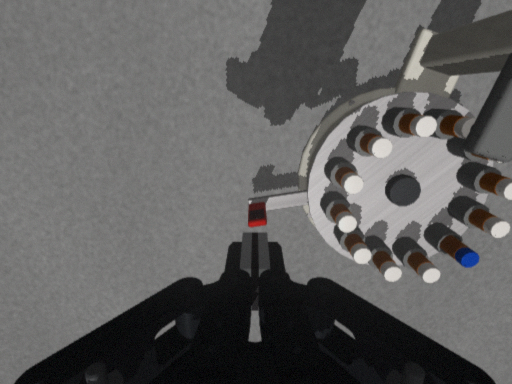

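```bash
python3 - <<'E'
from h import *
crop('w8',225,150,345,270,6,'cw8')
w=load('w8'); s=r.read_state(); R=s['ee_rot']
for uv,z in (((257,222),.072),((257,214),.055),((255,245),.146)):
    T=ray(w,uv,z); print(T,R.T@(T-s['ee_pos']))
print(proj(w,s['ee_pos']))
E
```

```text
[0.51922018 0.01382277 0.072     ] [0.00151069 0.01927854 0.0746431 ]
[0.519425   0.01373674 0.055     ] [0.00164641 0.01944551 0.09164319]
[0.50828472 0.03120395 0.146     ] [-0.00025284 -0.00116457  0.00063865]
[[255.45062887 247.4043261 ]]
```

View pics/cw8.png

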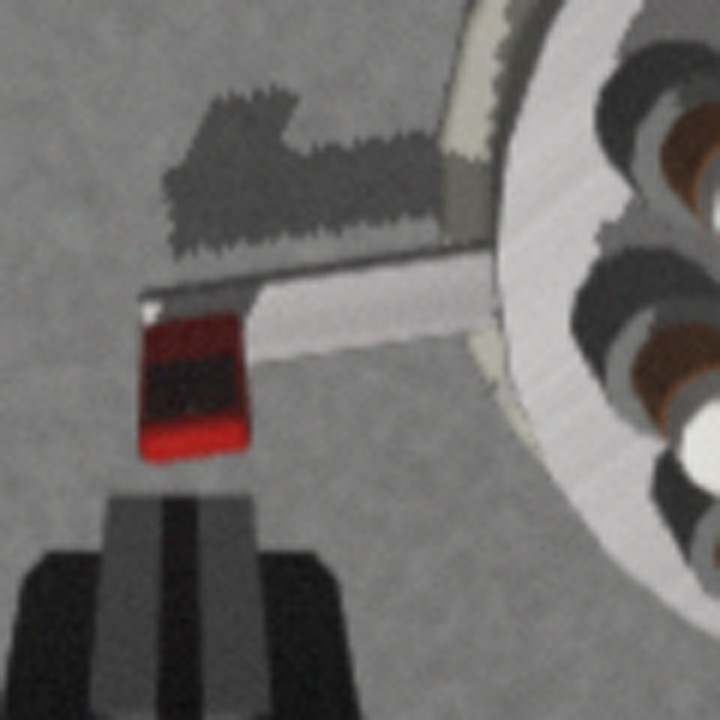

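Emit:
arm_command --motion '[[[0.001,-0.004,0.02,0,0,0,0],[0,0,0.025,0,0,0,0],[0,0,0.025,0,0,0,0],[0,0,0.02,0,0,0,0],[0,0,0.011,0,0,0,0],[0,0,0,0,0,0,0],[0,0,0,0,0,0,0]]]'

```text
time: 14.1
ee_pos: [0.5083, 0.034, 0.0459]
ee_rot: [[0.89, 0.456, 0.001], [0.456, -0.89, -0.0], [0.0, 0.0, -1.0]]
force: [0.4, 0.5, 0.5]
finger_gap: -0.0001
```

```bash
cat > st.py <<'E'
from h import *
C=np.array([.6265,.0905])
s=r.read_state(); p=s['ee_pos']; v=p[:2]-C; a=np.arctan2(v[1],v[0]); t=np.array([-np.sin(a),np.cos(a)]); R=s['ee_rot']
print('t',round(s['time'],2),'r',np.hypot(*v).round(4),'ang',np.degrees(a).round(2),'yaw',np.degrees(np.arctan2(R[1,0],R[0,0])).round(2),'z',p[2].round(4),'Ft',(s['force'][:2]@t).round(2),'Fr',(s['force'][:2]@v/np.hypot(*v)).round(2),'Fz',s['force'][2].round(2))
E
python3 st.py; python3 -c "
from h import *
snap('wrist','w9')"
```

```text
t 14.1 r 0.131 ang -154.45 yaw 27.14 z 0.0459 Ft -0.24 Fr -0.58 Fz 0.48
```

View pics/w9.png

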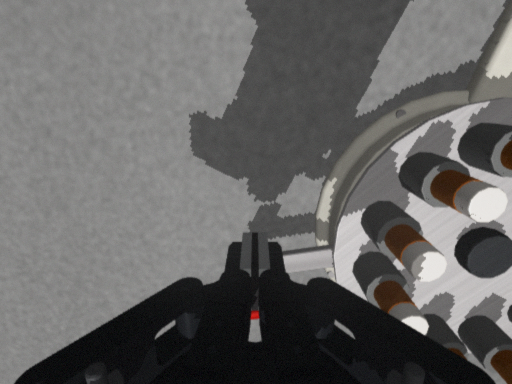

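Emit:
arm_command --motion '[[[0,0.0023,0,0,0,-1,0],[0,0.0023,0,0,0,-1,0],[0,0.0023,0,0,0,-1,0],[0,0.0023,0,0,0,-1,0]]]'

```text
time: 14.55
ee_pos: [0.5123, 0.0257, 0.0461]
ee_rot: [[0.855, 0.518, 0.001], [0.518, -0.855, 0.0], [0.001, 0.0, -1.0]]
force: [-0.0, -0.9, 0.5]
finger_gap: -0.0001
```

```bash
python3 st.py
```

```text
t 14.55 r 0.1313 ang -150.43 yaw 31.22 z 0.0461 Ft 0.8 Fr 0.47 Fz 0.49
```

Emit:
arm_command --motion '[[[0,0.0023,0,0,0,-1,0],[0,0.0023,0,0,0,-1,0]]]'

```text
time: 14.75
ee_pos: [0.5142, 0.0222, 0.0458]
ee_rot: [[0.836, 0.548, -0.0], [0.548, -0.836, 0.001], [-0.0, -0.001, -1.0]]
force: [-0.9, 1.2, 1.1]
finger_gap: -0.0004
```

```bash
python3 st.py
```

```text
t 14.75 r 0.1314 ang -148.7 yaw 33.24 z 0.0458 Ft -1.51 Fr 0.12 Fz 1.14
```

Emit:
arm_command --motion '[[[0,0.0023,0,0,0,-1,0],[0,0.0023,0,0,0,-1,0]]]'

```text
time: 14.95
ee_pos: [0.5168, 0.0182, 0.0457]
ee_rot: [[0.817, 0.577, -0.0], [0.577, -0.817, 0.0], [-0.0, -0.0, -1.0]]
force: [-1.9, 1.6, 1.9]
finger_gap: 0.0002
```

```bash
python3 st.py
```

```text
t 14.95 r 0.1314 ang -146.6 yaw 35.23 z 0.0457 Ft -2.42 Fr 0.74 Fz 1.87
```

Emit:
arm_command --motion '[[[0,0.0023,0,0,0,-1,0],[0,0.0023,0,0,0,-1,0]]]'

```text
time: 15.15
ee_pos: [0.5196, 0.0143, 0.0457]
ee_rot: [[0.796, 0.605, -0.0], [0.605, -0.796, 0.0], [-0.0, -0.0, -1.0]]
force: [-1.5, 0.5, 2.3]
finger_gap: -0.0001
```

```bash
python3 st.py
```

```text
t 15.15 r 0.1313 ang -144.51 yaw 37.22 z 0.0457 Ft -1.25 Fr 0.92 Fz 2.29
```

Emit:
arm_command --motion '[[[0,0.0023,0,0,0,-1,0],[0,0.0023,0,0,0,-1,0],[0,0.0023,0,0,0,-1,0]]]'

```text
time: 15.45
ee_pos: [0.5238, 0.0088, 0.0456]
ee_rot: [[0.764, 0.646, -0.0], [0.646, -0.764, -0.0], [-0.0, -0.0, -1.0]]
force: [-1.2, 0.5, 1.0]
finger_gap: 0.0002
```

```bash
python3 st.py
```

```text
t 15.45 r 0.1313 ang -141.5 yaw 40.22 z 0.0456 Ft -1.14 Fr 0.66 Fz 1.03
```

Emit:
arm_command --motion '[[[0,0.0023,0,0,0,-1,0],[0,0.0023,0,0,0,-1,0],[0,0.0023,0,0,0,-1,0]]]'

```text
time: 15.75
ee_pos: [0.5279, 0.0039, 0.0456]
ee_rot: [[0.729, 0.685, -0.001], [0.685, -0.729, 0.0], [-0.001, -0.001, -1.0]]
force: [-3.5, 1.2, 2.8]
finger_gap: 0.0002
```

```bash
python3 st.py
```

```text
t 15.75 r 0.1312 ang -138.7 yaw 43.24 z 0.0456 Ft -3.21 Fr 1.86 Fz 2.81
```

Emit:
arm_command --motion '[[[0,0.0023,0,0,0,-1,0],[0,0.0023,0,0,0,-1,0]]]'

```text
time: 15.95
ee_pos: [0.5312, 0.0004, 0.0456]
ee_rot: [[0.704, 0.71, -0.001], [0.71, -0.704, 0.0], [-0.001, -0.001, -1.0]]
force: [-3.6, 1.0, 3.8]
finger_gap: -0.0002
```

```bash
python3 st.py
```

```text
t 15.95 r 0.1312 ang -136.59 yaw 45.22 z 0.0456 Ft -3.22 Fr 1.96 Fz 3.78
```

Emit:
arm_command --motion '[[[0,0.0023,0,0,0,-1,0],[0,0.0023,0,0,0,-1,0]]]'

```text
time: 16.15
ee_pos: [0.5345, -0.003, 0.0456]
ee_rot: [[0.679, 0.734, -0.001], [0.734, -0.679, -0.0], [-0.001, -0.001, -1.0]]
force: [-5.0, 2.1, 2.4]
finger_gap: 0.0002
```

```bash
python3 st.py
```

```text
t 16.15 r 0.1311 ang -134.54 yaw 47.22 z 0.0456 Ft -5.02 Fr 2.01 Fz 2.38
```

Emit:
arm_command --motion '[[[0,0.0023,0,0,0,-1,0],[0,0.0023,0,0,0,-1,0]]]'

```text
time: 16.35
ee_pos: [0.5378, -0.0061, 0.0455]
ee_rot: [[0.653, 0.757, -0.001], [0.757, -0.653, -0.0], [-0.001, -0.001, -1.0]]
force: [-5.8, 0.9, 3.6]
finger_gap: -0.0003
```

```bash
python3 st.py
```

```text
t 16.35 r 0.1312 ang -132.56 yaw 49.21 z 0.0455 Ft -4.89 Fr 3.2 Fz 3.55
```

Emit:
arm_command --motion '[[[0,0.0023,0,0,0,-1,0]]]'

```text
time: 16.45
ee_pos: [0.5395, -0.0076, 0.0455]
ee_rot: [[0.64, 0.768, -0.001], [0.768, -0.64, -0.0], [-0.001, -0.001, -1.0]]
force: [-5.4, 1.2, 3.5]
finger_gap: 0.0
```

```bash
python3 st.py
```

```text
t 16.45 r 0.1311 ang -131.55 yaw 50.22 z 0.0455 Ft -4.8 Fr 2.67 Fz 3.53
```

Emit:
arm_command --motion '[[[0,0.0023,0,0,0,-1,0]]]'

```text
time: 16.55
ee_pos: [0.5414, -0.0092, 0.0455]
ee_rot: [[0.626, 0.779, -0.001], [0.779, -0.626, -0.0], [-0.001, -0.001, -1.0]]
force: [-3.3, 0.1, 2.1]
finger_gap: -0.0001
```

```bash
python3 st.py
```

```text
t 16.55 r 0.1311 ang -130.47 yaw 51.21 z 0.0455 Ft -2.54 Fr 2.1 Fz 2.09
```

Emit:
arm_command --motion '[[[0,0.0023,0,0,0,-1,0]]]'

```text
time: 16.65
ee_pos: [0.5436, -0.0108, 0.0455]
ee_rot: [[0.613, 0.79, -0.0], [0.79, -0.613, -0.0], [-0.0, 0.0, -1.0]]
force: [-3.5, 0.3, 1.3]
finger_gap: -0.0
```

```bash
python3 st.py
```

```text
t 16.65 r 0.1309 ang -129.3 yaw 52.21 z 0.0455 Ft -2.92 Fr 2.04 Fz 1.3
```

Emit:
arm_command --motion '[[[0,0.0012,0,0,0,-0.5,0]]]'

```text
time: 16.75
ee_pos: [0.545, -0.0117, 0.0456]
ee_rot: [[0.606, 0.795, 0.001], [0.795, -0.606, -0.001], [-0.0, 0.001, -1.0]]
force: [-2.7, 0.0, 0.1]
finger_gap: 0.0
```

```bash
python3 st.py
```

```text
t 16.75 r 0.1307 ang -128.59 yaw 52.66 z 0.0456 Ft -2.09 Fr 1.64 Fz 0.09
```

Emit:
arm_command --motion '[[[0,0.0012,0,0,0,-0.5,0]]]'

```text
time: 16.85
ee_pos: [0.5459, -0.0121, 0.0456]
ee_rot: [[0.6, 0.8, 0.001], [0.8, -0.6, -0.0], [0.0, 0.001, -1.0]]
force: [-1.8, 0.6, -0.1]
finger_gap: 0.0003
```

```bash
python3 st.py; python3 -c "
from h import *
snap('wrist','w10')"
```

```text
t 16.85 r 0.1304 ang -128.16 yaw 53.16 z 0.0456 Ft -1.75 Fr 0.64 Fz -0.14
```

View pics/w10.png

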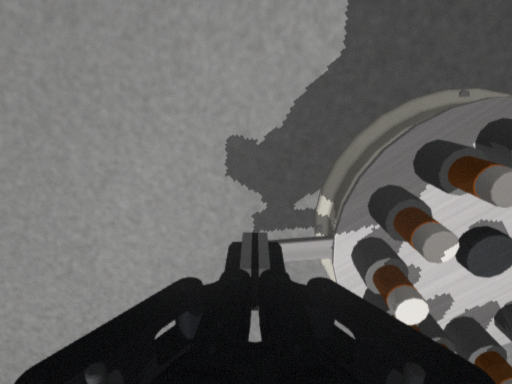

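```bash
python3 -c "
from h import *
snap('top','t10'); crop('t10',165,135,265,215,8,'ct10')"; python3 st.py
```

```text
t 16.95 r 0.1303 ang -128.19 yaw 53.14 z 0.0456 Ft -2.74 Fr 0.75 Fz -1.41
```

View pics/ct10.png

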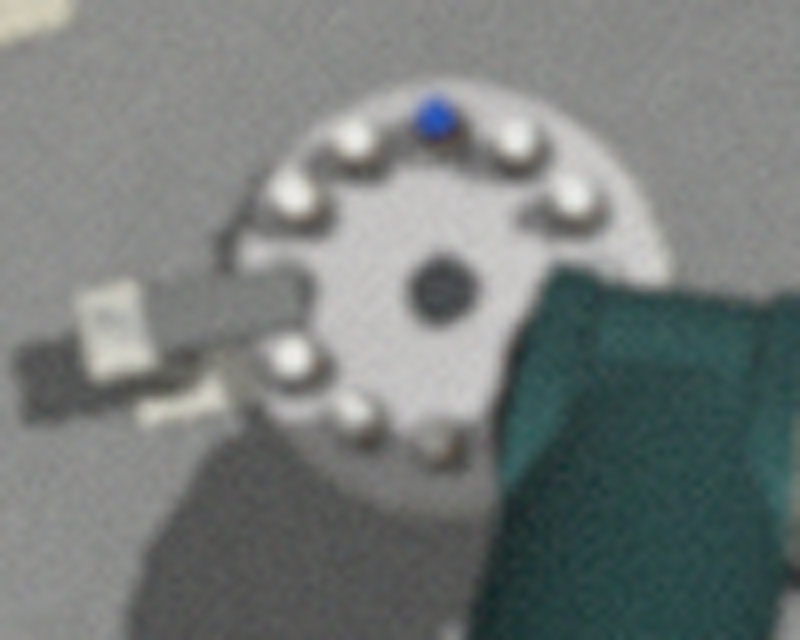

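Emit:
arm_command --motion '[[[0,0.0023,0,0,0,-1,0]]]'

```text
time: 17.05
ee_pos: [0.5473, -0.0129, 0.0457]
ee_rot: [[0.585, 0.811, 0.0], [0.811, -0.585, 0.0], [0.0, 0.0, -1.0]]
force: [-2.1, 0.6, -1.1]
finger_gap: 0.0001
```

```bash
python3 st.py
```

```text
t 17.05 r 0.1302 ang -127.44 yaw 54.21 z 0.0457 Ft -2.06 Fr 0.79 Fz -1.1
```

Emit:
arm_command --motion '[[[0,0.0012,0,0,0,-0.5,0]]]'

```text
time: 17.15
ee_pos: [0.5486, -0.0138, 0.0457]
ee_rot: [[0.578, 0.816, 0.001], [0.816, -0.578, -0.0], [0.0, 0.0, -1.0]]
force: [-1.8, -0.3, -0.0]
finger_gap: -0.0003
```

```bash
python3 st.py
```

```text
t 17.15 r 0.1302 ang -126.75 yaw 54.71 z 0.0457 Ft -1.22 Fr 1.33 Fz -0.01
```

Emit:
arm_command --motion '[[[0,0.0012,0,0,0,-0.5,0]]]'

```text
time: 17.25
ee_pos: [0.5495, -0.0144, 0.0457]
ee_rot: [[0.571, 0.821, 0.0], [0.821, -0.571, 0.0], [0.0, 0.0, -1.0]]
force: [-2.0, 0.4, 0.2]
finger_gap: 0.0002
```

```bash
python3 st.py;  python3 -c "
from h import *
snap('top','t11'); crop('t11',165,135,265,215,8,'ct11')"
```

```text
t 17.25 r 0.1302 ang -126.28 yaw 55.19 z 0.0457 Ft -1.91 Fr 0.86 Fz 0.19
```

View pics/ct11.png

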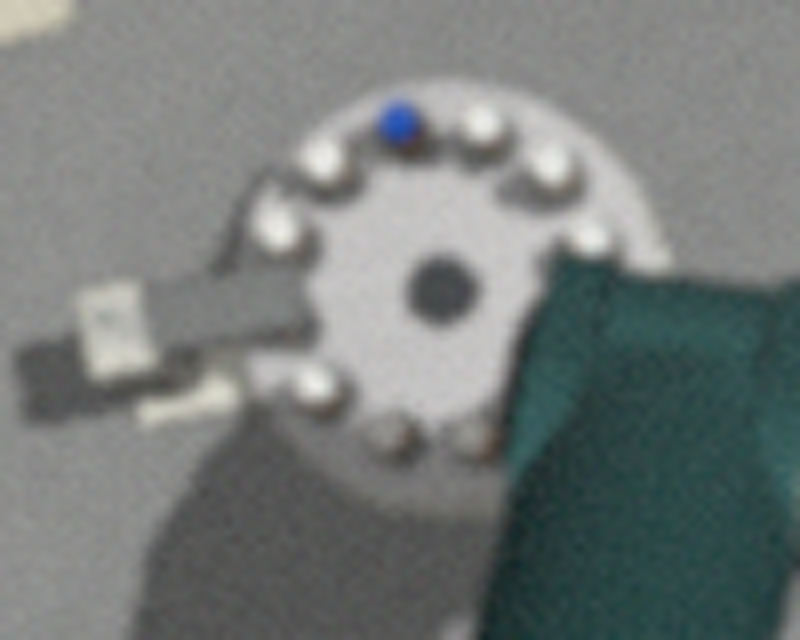

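Emit:
arm_command --motion '[[[0,-0.0069,0,0,0,3,0],[0,-0.0069,0,0,0,3,0],[0,-0.0069,0,0,0,3,0],[0,-0.0069,0,0,0,3,0],[0,-0.0069,0,0,0,3,0],[0,-0.0069,0,0,0,3,0],[0,-0.0069,0,0,0,3,0],[0,-0.0069,0,0,0,3,0],[0,-0.0069,0,0,0,3,0],[0,-0.004,0,0,0,1,0],[0,0,0,0,0,0,0],[0,0,0,0,0,0,0]]]'

```text
time: 18.5
ee_pos: [0.506, 0.0338, 0.0459]
ee_rot: [[0.89, 0.457, 0.001], [0.457, -0.89, -0.0], [0.001, 0.001, -1.0]]
force: [0.7, -0.4, 0.5]
finger_gap: 0.0001
```

```bash
python3 st.py;  python3 -c "
from h import *
snap('top','t12'); crop('t12',165,135,265,215,8,'ct12'); snap('side','s12'); crop('s12',200,130,300,230,7,'cs12')"
```

```text
t 18.5 r 0.1332 ang -154.79 yaw 27.19 z 0.0459 Ft 0.65 Fr -0.46 Fz 0.49
```

View pics/ct12.png

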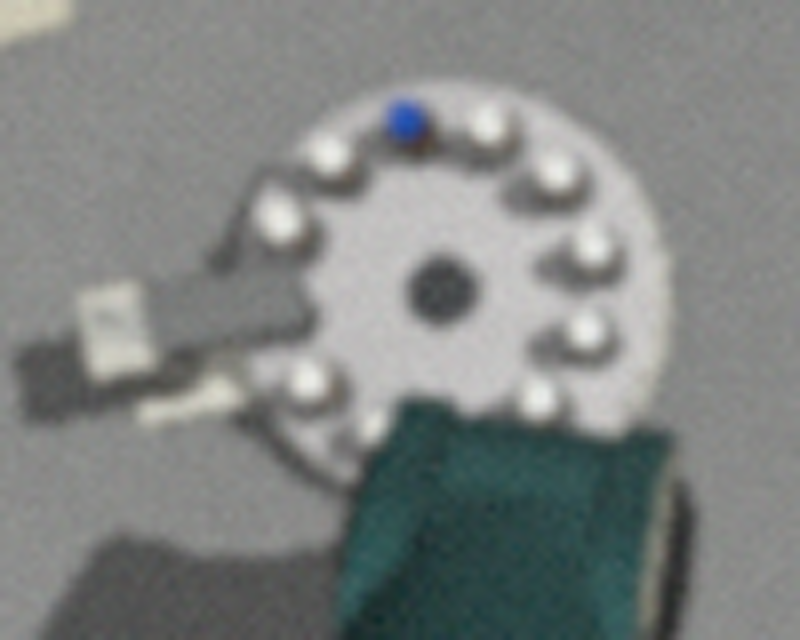

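View pics/cs12.png

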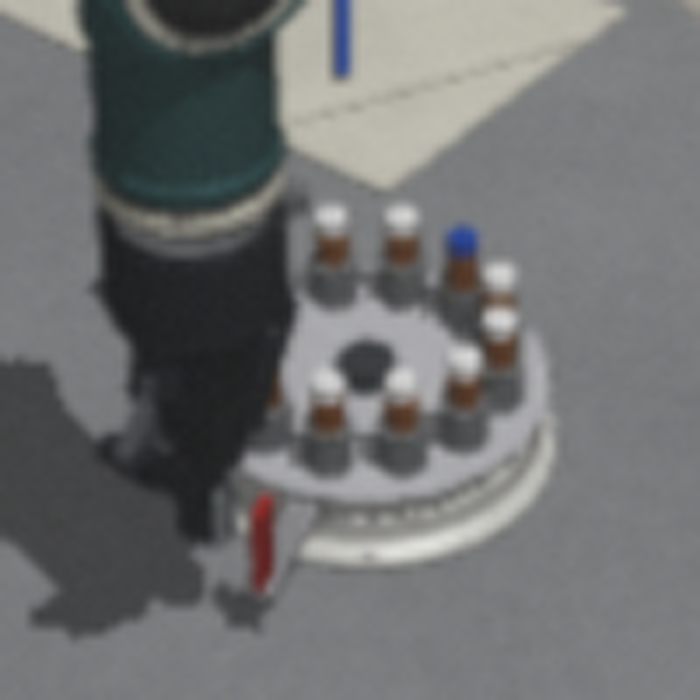

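Emit:
arm_command --motion '[[[0.002,0.0023,0,0,0,-1,0],[0,0.0023,0,0,0,-1,0],[0,0.0023,0,0,0,-1,0],[0,0.0023,0,0,0,-1,0],[0,0.0023,0,0,0,-1,0],[0,0.0023,0,0,0,-1,0],[0,0.0023,0,0,0,-1,0],[0,0.0023,0,0,0,-1,0],[0,0.0023,0,0,0,-1,0],[0,0.0023,0,0,0,-1,0],[0,0.0023,0,0,0,-1,0],[0,0.0023,0,0,0,-1,0],[0,0.0023,0,0,0,-1,0],[0,0.0023,0,0,0,-1,0],[0,0.0023,0,0,0,-1,0],[0,0.0023,0,0,0,-1,0],[0,0.0023,0,0,0,-1,0],[0,0.0023,0,0,0,-1,0],[0,0.0023,0,0,0,-1,0],[0,0.0023,0,0,0,-1,0]]]'

```text
time: 20.6
ee_pos: [0.5337, -0.0022, 0.0455]
ee_rot: [[0.679, 0.734, -0.002], [0.734, -0.679, -0.0], [-0.001, -0.001, -1.0]]
force: [-5.9, 0.0, 2.1]
finger_gap: -0.0001
```

```bash
python3 st.py
```

```text
t 20.6 r 0.1311 ang -135.02 yaw 47.21 z 0.0455 Ft -4.16 Fr 4.14 Fz 2.06
```

Emit:
arm_command --motion '[[[0,0.0023,0,0,0,-1,0],[0,0.0023,0,0,0,-1,0],[0,0.0023,0,0,0,-1,0],[0,0.0023,0,0,0,-1,0]]]'

```text
time: 21.0
ee_pos: [0.5405, -0.0084, 0.0455]
ee_rot: [[0.627, 0.779, -0.002], [0.779, -0.627, -0.0], [-0.001, -0.001, -1.0]]
force: [-6.9, 0.2, 1.2]
finger_gap: -0.0003
```

```bash
python3 st.py
```

```text
t 21.0 r 0.131 ang -131.01 yaw 51.21 z 0.0455 Ft -5.37 Fr 4.39 Fz 1.22
```

Emit:
arm_command --motion '[[[0,0.0023,0,0,0,-1,0],[0,0.0023,0,0,0,-1,0]]]'

```text
time: 21.2
ee_pos: [0.5451, -0.0112, 0.0456]
ee_rot: [[0.599, 0.801, 0.0], [0.801, -0.599, -0.0], [-0.0, 0.0, -1.0]]
force: [-2.8, -0.1, -1.4]
finger_gap: -0.0002
```

```bash
python3 st.py
```

```text
t 21.2 r 0.1303 ang -128.68 yaw 53.21 z 0.0456 Ft -2.14 Fr 1.86 Fz -1.35
```

Emit:
arm_command --motion '[[[0,0.0012,0,0,0,-0.5,0],[0,0.0012,0,0,0,-0.5,0]]]'

```text
time: 21.4
ee_pos: [0.5474, -0.0124, 0.0458]
ee_rot: [[0.585, 0.811, 0.001], [0.811, -0.585, -0.0], [0.001, 0.001, -1.0]]
force: [-2.8, -0.9, -1.1]
finger_gap: 0.0002
```

```bash
python3 st.py
```

```text
t 21.4 r 0.1297 ang -127.55 yaw 54.17 z 0.0458 Ft -1.65 Fr 2.45 Fz -1.13
```

Emit:
arm_command --motion '[[[0,0.0012,0,0,0,-0.5,0],[0,0,0,0,0,0,0]]]'

```text
time: 21.6
ee_pos: [0.5482, -0.013, 0.0457]
ee_rot: [[0.579, 0.816, 0.001], [0.816, -0.579, -0.0], [0.0, 0.001, -1.0]]
force: [-2.1, 0.1, -0.4]
finger_gap: -0.0003
```

```bash
python3 st.py;  python3 -c "
from h import *
snap('top','t13'); crop('t13',165,135,265,215,8,'ct13')"
```

```text
t 21.6 r 0.1298 ang -127.11 yaw 54.65 z 0.0457 Ft -1.69 Fr 1.19 Fz -0.42
```

View pics/ct13.png

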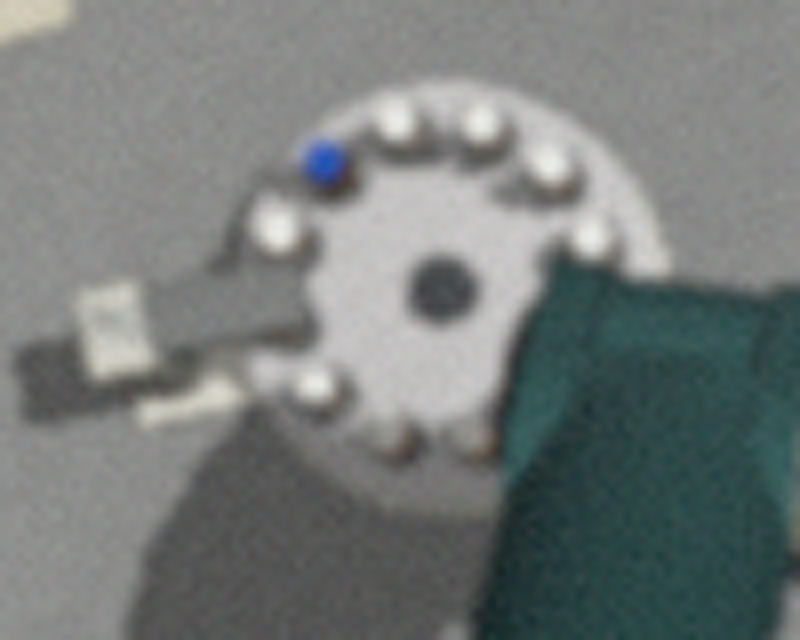

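Emit:
arm_command --motion '[[[0,-0.0069,0,0,0,3,0],[0,-0.0069,0,0,0,3,0],[0,-0.0069,0,0,0,3,0],[0,-0.0069,0,0,0,3,0],[0,-0.0069,0,0,0,3,0],[0,-0.0069,0,0,0,3,0],[0,-0.0069,0,0,0,3,0],[0,-0.0069,0,0,0,3,0],[0,-0.0069,0,0,0,3,0],[0,-0.002,0,0,0,0.5,0],[0,0,0,0,0,0,0],[0,0,0,0,0,0,0]]]'

```text
time: 22.85
ee_pos: [0.5059, 0.0339, 0.046]
ee_rot: [[0.89, 0.457, 0.001], [0.457, -0.89, -0.0], [0.001, 0.001, -1.0]]
force: [-0.1, -0.3, 0.5]
finger_gap: -0.0001
```

```bash
python3 st.py;  python3 -c "
from h import *
snap('top','t14'); crop('t14',165,135,265,215,8,'ct14');snap('side','s14'); crop('s14',200,130,300,230,7,'cs14')"
```

```text
t 22.85 r 0.1332 ang -154.84 yaw 27.18 z 0.046 Ft 0.22 Fr 0.23 Fz 0.51
```

View pics/ct14.png

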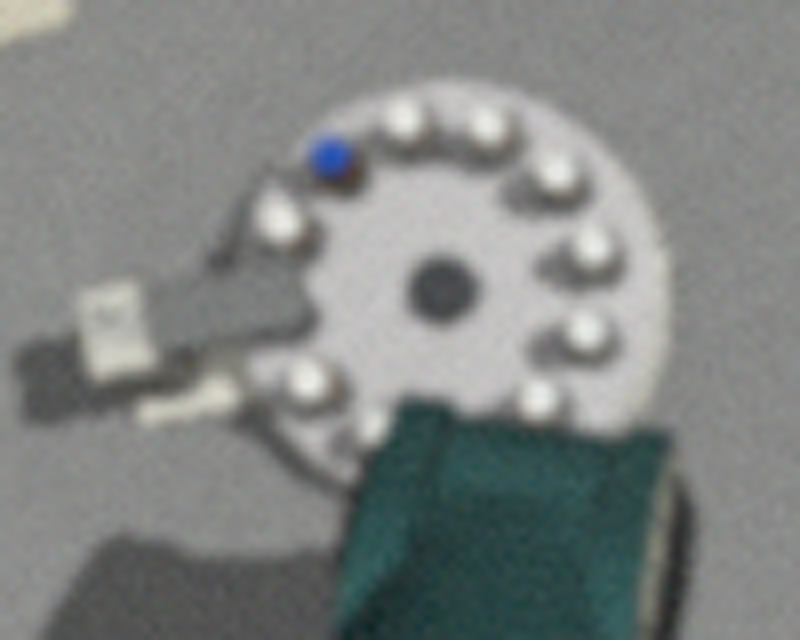

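View pics/cs14.png

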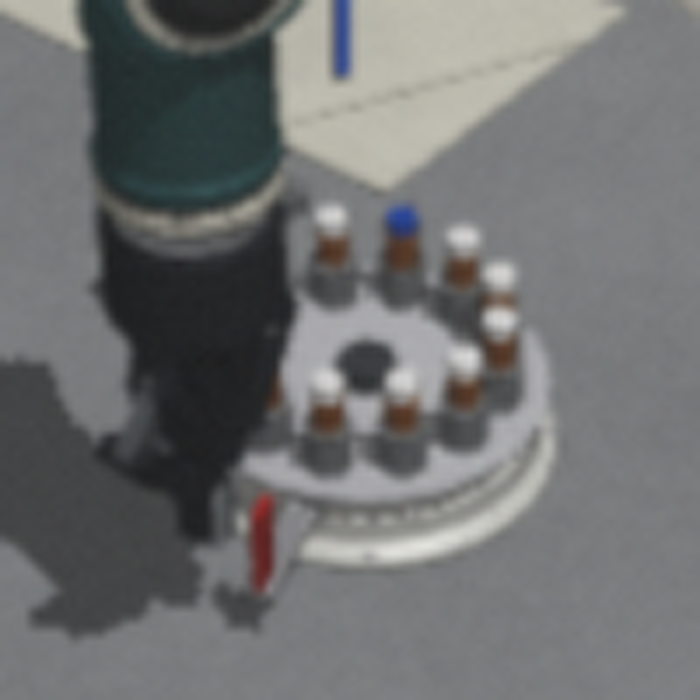

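Two notches done, the lever is back at rest, and the blue cap is level with its neighbours. Third stroke, same pattern.

Emit:
arm_command --motion '[[[0.002,0.0023,0,0,0,-1,0],[0,0.0023,0,0,0,-1,0],[0,0.0023,0,0,0,-1,0],[0,0.0023,0,0,0,-1,0],[0,0.0023,0,0,0,-1,0],[0,0.0023,0,0,0,-1,0],[0,0.0023,0,0,0,-1,0],[0,0.0023,0,0,0,-1,0],[0,0.0023,0,0,0,-1,0],[0,0.0023,0,0,0,-1,0],[0,0.0023,0,0,0,-1,0],[0,0.0023,0,0,0,-1,0],[0,0.0023,0,0,0,-1,0],[0,0.0023,0,0,0,-1,0],[0,0.0023,0,0,0,-1,0],[0,0.0023,0,0,0,-1,0],[0,0.0023,0,0,0,-1,0],[0,0.0023,0,0,0,-1,0],[0,0.0023,0,0,0,-1,0],[0,0.0023,0,0,0,-1,0]]]'

```text
time: 24.95
ee_pos: [0.5336, -0.002, 0.0455]
ee_rot: [[0.679, 0.734, -0.002], [0.734, -0.679, -0.0], [-0.001, -0.001, -1.0]]
force: [-6.3, -0.5, 1.9]
finger_gap: -0.0
```

```bash
python3 st.py
```

```text
t 24.95 r 0.1311 ang -135.12 yaw 47.22 z 0.0455 Ft -4.08 Fr 4.83 Fz 1.92
```

Emit:
arm_command --motion '[[[0,0.0023,0,0,0,-1,0],[0,0.0023,0,0,0,-1,0],[0,0.0023,0,0,0,-1,0],[0,0.0023,0,0,0,-1,0]]]'

```text
time: 25.35
ee_pos: [0.5404, -0.0082, 0.0455]
ee_rot: [[0.626, 0.779, -0.002], [0.779, -0.626, -0.0], [-0.001, -0.001, -1.0]]
force: [-5.0, -0.3, 1.7]
finger_gap: 0.0
```

```bash
python3 st.py
```

```text
t 25.35 r 0.131 ang -131.12 yaw 51.21 z 0.0455 Ft -3.55 Fr 3.49 Fz 1.66
```

Emit:
arm_command --motion '[[[0,0.0023,0,0,0,-1,0],[0,0.0023,0,0,0,-1,0]]]'

```text
time: 25.55
ee_pos: [0.5449, -0.011, 0.0455]
ee_rot: [[0.599, 0.801, 0.0], [0.801, -0.599, -0.0], [-0.0, 0.0, -1.0]]
force: [-2.6, 0.7, -1.3]
finger_gap: 0.0001
```

```bash
python3 st.py
```

```text
t 25.55 r 0.1303 ang -128.8 yaw 53.21 z 0.0455 Ft -2.47 Fr 1.12 Fz -1.3
```

Emit:
arm_command --motion '[[[0,0.0012,0,0,0,-0.5,0],[0,0.0012,0,0,0,-0.5,0]]]'

```text
time: 25.75
ee_pos: [0.5474, -0.0122, 0.0458]
ee_rot: [[0.585, 0.811, 0.001], [0.811, -0.585, -0.0], [0.001, 0.001, -1.0]]
force: [-2.8, 0.2, 0.7]
finger_gap: 0.0002
```

```bash
python3 st.py
```

```text
t 25.75 r 0.1297 ang -127.61 yaw 54.17 z 0.0458 Ft -2.33 Fr 1.53 Fz 0.69
```

Emit:
arm_command --motion '[[[0,0.0012,0,0,0,-0.5,0],[0,0,0,0,0,0,0]]]'

```text
time: 25.95
ee_pos: [0.5481, -0.0128, 0.0458]
ee_rot: [[0.578, 0.816, 0.001], [0.816, -0.578, 0.0], [0.0, 0.001, -1.0]]
force: [-1.4, 0.6, -0.7]
finger_gap: 0.0002
```

```bash
python3 st.py;  python3 -c "
from h import *
snap('top','t15'); crop('t15',165,135,265,215,8,'ct15')"
```

```text
t 25.95 r 0.1297 ang -127.2 yaw 54.66 z 0.0458 Ft -1.49 Fr 0.38 Fz -0.75
```

View pics/ct15.png

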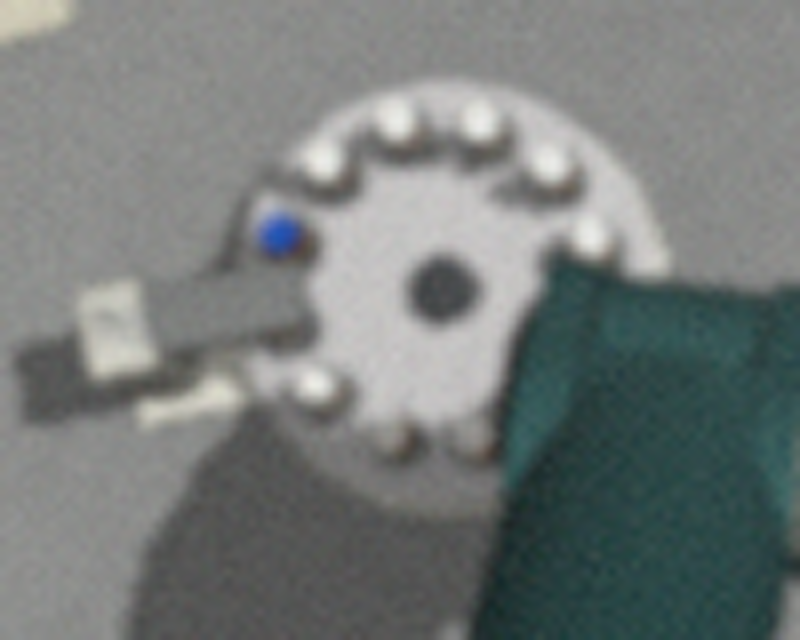

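Third click seen. Retract and do the fourth.

Emit:
arm_command --motion '[[[0,-0.0069,0,0,0,3,0],[0,-0.0069,0,0,0,3,0],[0,-0.0069,0,0,0,3,0],[0,-0.0069,0,0,0,3,0],[0,-0.0069,0,0,0,3,0],[0,-0.0069,0,0,0,3,0],[0,-0.0069,0,0,0,3,0],[0,-0.0069,0,0,0,3,0],[0,-0.0069,0,0,0,3,0],[0,-0.002,0,0,0,0.5,0],[0,0,0,0,0,0,0],[0,0,0,0,0,0,0]]]'

```text
time: 27.2
ee_pos: [0.5058, 0.0341, 0.046]
ee_rot: [[0.89, 0.457, 0.001], [0.457, -0.89, -0.0], [0.001, 0.001, -1.0]]
force: [0.9, 0.3, -0.3]
finger_gap: -0.0001
```

```bash
python3 st.py;  python3 -c "
from h import *
snap('top','t16'); crop('t16',165,135,265,215,8,'ct16');snap('side','s16'); crop('s16',200,130,300,230,7,'cs16')"
```

```text
t 27.2 r 0.1332 ang -154.95 yaw 27.19 z 0.046 Ft 0.05 Fr -0.93 Fz -0.31
```

View pics/ct16.png

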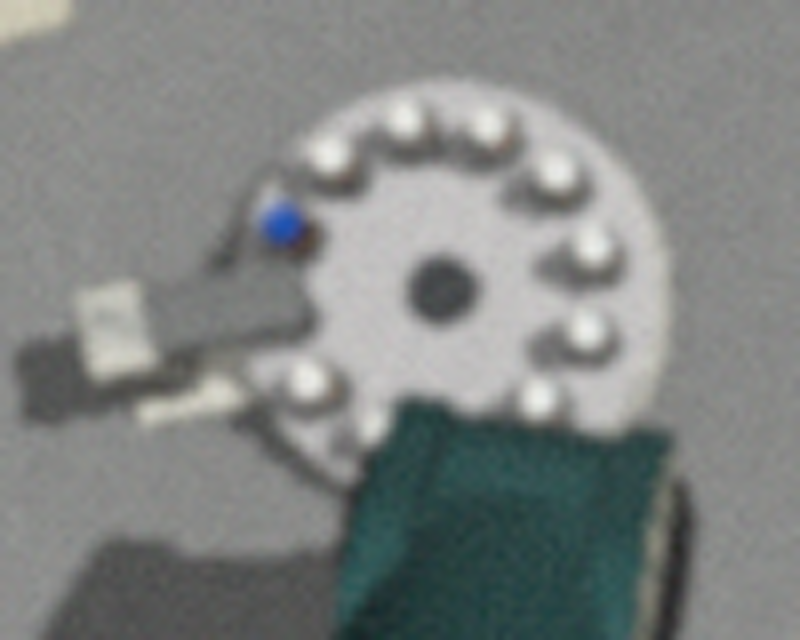

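View pics/cs16.png

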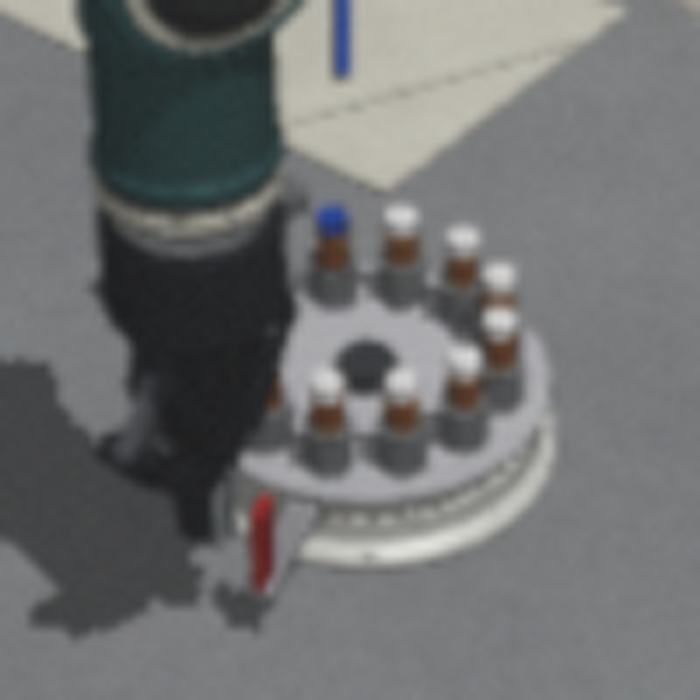

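Emit:
arm_command --motion '[[[0.002,0.0023,0,0,0,-1,0],[0,0.0023,0,0,0,-1,0],[0,0.0023,0,0,0,-1,0],[0,0.0023,0,0,0,-1,0],[0,0.0023,0,0,0,-1,0],[0,0.0023,0,0,0,-1,0],[0,0.0023,0,0,0,-1,0],[0,0.0023,0,0,0,-1,0],[0,0.0023,0,0,0,-1,0],[0,0.0023,0,0,0,-1,0],[0,0.0023,0,0,0,-1,0],[0,0.0023,0,0,0,-1,0],[0,0.0023,0,0,0,-1,0],[0,0.0023,0,0,0,-1,0],[0,0.0023,0,0,0,-1,0],[0,0.0023,0,0,0,-1,0],[0,0.0023,0,0,0,-1,0],[0,0.0023,0,0,0,-1,0],[0,0.0023,0,0,0,-1,0],[0,0.0023,0,0,0,-1,0]]]'

```text
time: 29.3
ee_pos: [0.5335, -0.0018, 0.0455]
ee_rot: [[0.679, 0.734, -0.002], [0.734, -0.679, -0.0], [-0.001, -0.001, -1.0]]
force: [-4.9, 0.2, 2.0]
finger_gap: 0.0
```

```bash
python3 st.py
```

```text
t 29.3 r 0.131 ang -135.2 yaw 47.22 z 0.0455 Ft -3.58 Fr 3.37 Fz 2.04
```

Emit:
arm_command --motion '[[[0,0.0023,0,0,0,-1,0],[0,0.0023,0,0,0,-1,0],[0,0.0023,0,0,0,-1,0],[0,0.0023,0,0,0,-1,0]]]'

```text
time: 29.7
ee_pos: [0.5403, -0.008, 0.0455]
ee_rot: [[0.626, 0.779, -0.002], [0.779, -0.626, -0.0], [-0.001, -0.001, -1.0]]
force: [-5.5, -0.2, 0.3]
finger_gap: -0.0001
```

```bash
python3 st.py
```

```text
t 29.7 r 0.1309 ang -131.21 yaw 51.21 z 0.0455 Ft -4.0 Fr 3.76 Fz 0.27
```

Emit:
arm_command --motion '[[[0,0.0023,0,0,0,-1,0],[0,0.0023,0,0,0,-1,0]]]'

```text
time: 29.9
ee_pos: [0.5447, -0.0109, 0.0455]
ee_rot: [[0.599, 0.801, -0.0], [0.801, -0.599, -0.0], [-0.0, 0.0, -1.0]]
force: [-3.1, -0.2, -1.0]
finger_gap: 0.0001
```

```bash
python3 st.py
```

```text
t 29.9 r 0.1303 ang -128.9 yaw 53.21 z 0.0455 Ft -2.32 Fr 2.08 Fz -0.98
```

Emit:
arm_command --motion '[[[0,0.0012,0,0,0,-0.5,0],[0,0.0012,0,0,0,-0.5,0]]]'

```text
time: 30.1
ee_pos: [0.5473, -0.012, 0.0458]
ee_rot: [[0.585, 0.811, 0.001], [0.811, -0.585, -0.0], [0.001, 0.001, -1.0]]
force: [-2.5, 0.9, -0.7]
finger_gap: 0.0
```

```bash
python3 st.py
```

```text
t 30.1 r 0.1295 ang -127.67 yaw 54.18 z 0.0458 Ft -2.56 Fr 0.81 Fz -0.73
```

Emit:
arm_command --motion '[[[0,0.0012,0,0,0,-0.5,0],[0,0,0,0,0,0,0]]]'

```text
time: 30.3
ee_pos: [0.5481, -0.0126, 0.0458]
ee_rot: [[0.579, 0.816, 0.001], [0.816, -0.579, 0.0], [0.001, 0.001, -1.0]]
force: [-2.1, -0.3, -1.1]
finger_gap: -0.0004
```

```bash
python3 st.py;  python3 -c "
from h import *
snap('top','t17'); crop('t17',165,135,265,215,8,'ct17'); snap('side','s17'); crop('s17',200,130,300,230,7,'cs17')"
```

```text
t 30.3 r 0.1296 ang -127.26 yaw 54.65 z 0.0458 Ft -1.54 Fr 1.51 Fz -1.05
```

View pics/ct17.png

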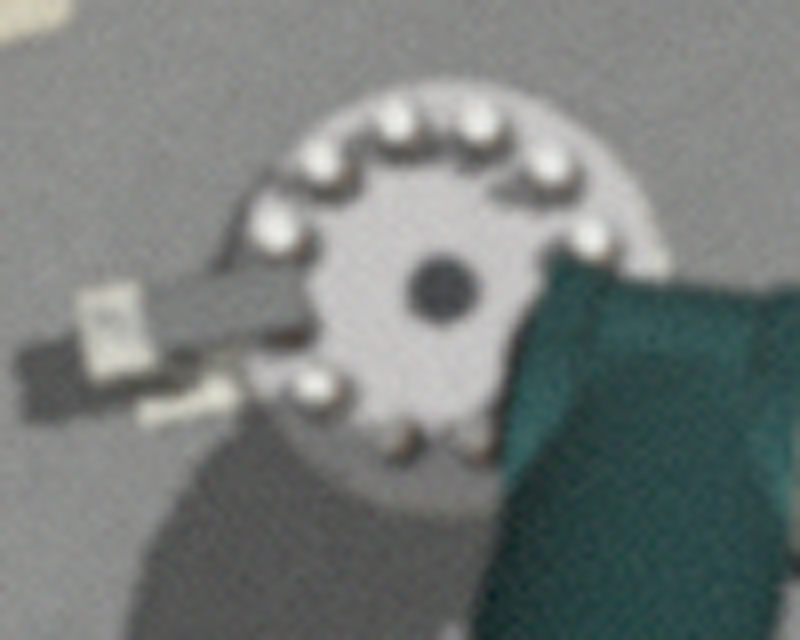

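View pics/cs17.png

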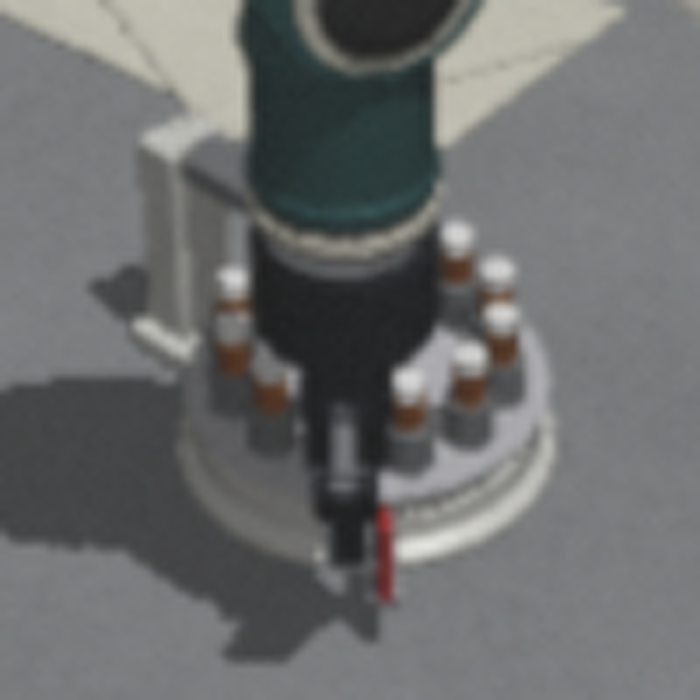

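Emit:
arm_command --motion '[[[0,-0.0069,0,0,0,3,0],[0,-0.0069,0,0,0,3,0],[0,-0.0069,0,0,0,3,0],[0,-0.0069,0,0,0,3,0],[0,-0.0069,0,0,0,3,0],[0,-0.0069,0,0,0,3,0],[0,-0.0069,0,0,0,3,0],[0,-0.0069,0,0,0,3,0],[0,-0.0069,0,0,0,3,0],[0,-0.004,0,0,0,0.5,0],[0,-0.004,0,0,0,0,0],[0,0,-0.02,0,0,0,0],[0,0,-0.03,0,0,0,0],[0,0,-0.04,0,0,0,0],[0,0,-0.04,0,0,0,0],[0,0,-0.04,0,0,0,0],[-0.03,-0.02,0,0,0,0,0],[-0.03,-0.03,0,0,0,0,0],[0,0,0,0,0,0,0],[0,0,0,0,0,0,0]]]'

```text
time: 32.4
ee_pos: [0.4262, 0.0572, 0.2163]
ee_rot: [[0.889, 0.458, 0.002], [0.458, -0.889, 0.001], [0.002, -0.0, -1.0]]
force: [-0.0, 0.3, 0.2]
finger_gap: 0.0002
```

```bash
python3 st.py;  python3 -c "
from h import *
snap('top','t18'); crop('t18',165,135,265,215,8,'ct18'); snap('side','s18'); crop('s18',200,130,300,230,7,'cs18'); snap('wrist','w18')"
```

```text
t 32.4 r 0.2031 ang -170.56 yaw 27.23 z 0.2163 Ft -0.31 Fr -0.04 Fz 0.17
```

View pics/ct18.png

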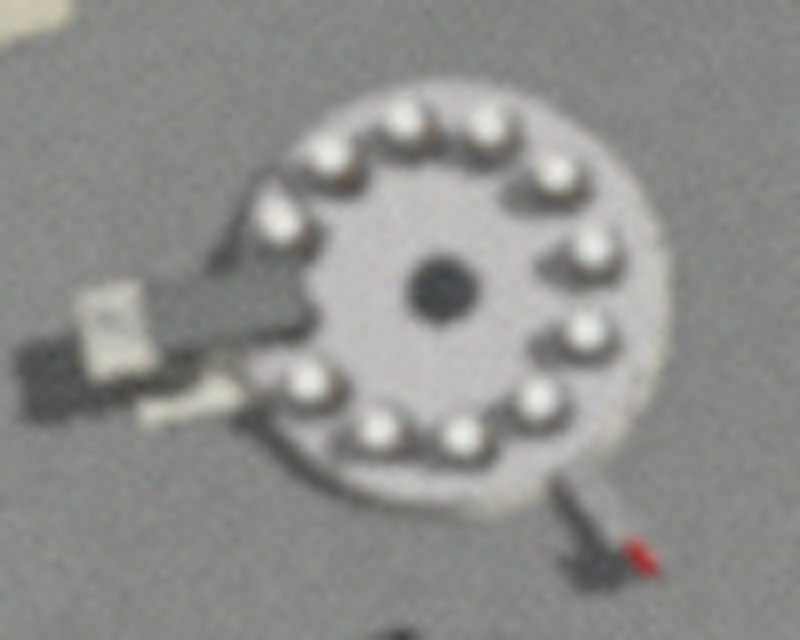

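View pics/cs18.png

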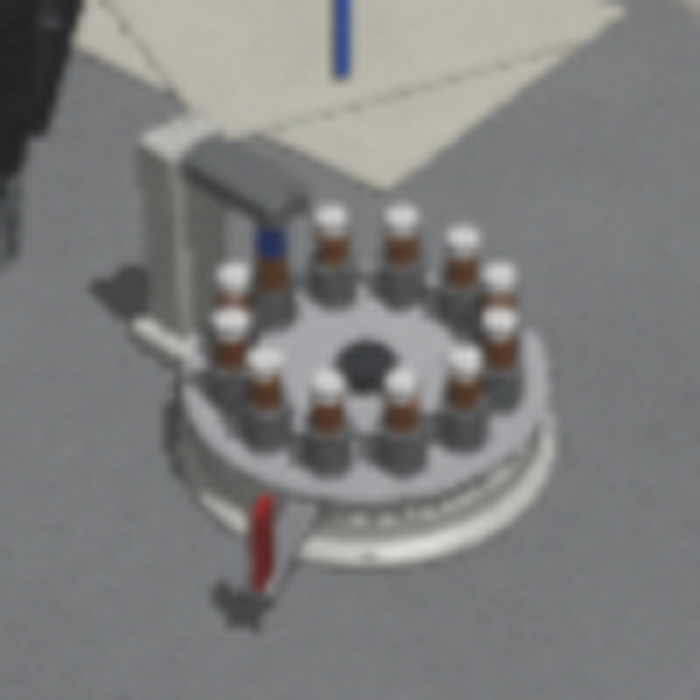

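View pics/w18.png

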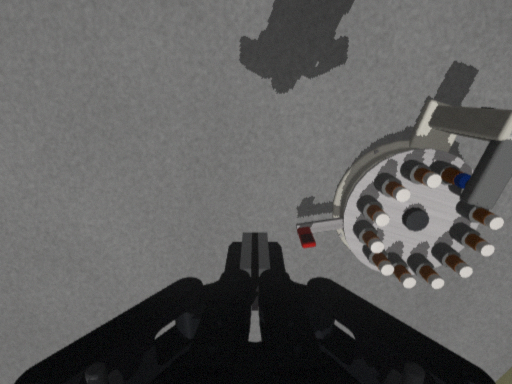

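```bash
python3 -c "
from h import *
print(r.finish_job())"
```

```text
the job is handed in; nothing more can be done
None
```

The blue-capped vial is home in the carousel's empty cup and now stands under the needle. I set it on the cup floor (about 5 N felt on contact), let go, and gave the lever four strokes, one notch each.

- **Strokes:** The tangential force I read peaked at about 5 N. I stopped each stroke 1 to 3 degrees after the force dropped, before reaching the buffer. I let the lever spring back each time before the next stroke.
- **Final pictures:** The blue cap is under the needle arm, level with its neighbours. The caps are back at their starting detent positions, and the lever is at its rest angle.
- **Hand clear:** The hand was raised and away, reading about 0 N, when I handed the job in at about 32.5 s.
- **Left alone:** I did not touch the white-capped vial, the bottle or the beaker.
- **Carousel overshoot:** At the end of each stroke the carousel sat about 3 degrees past its rest position while the lever was still held. It settled back once the lever was released.
- **Camera offset:** The camera and arm positions disagreed by 1 to 2 mm. I corrected for this by eye before inserting the vial.

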